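# Fetch the stirring stick from inside the cupboard door and stir the bamboo beads

## Robot

A 6-joint arm with a two-finger parallel gripper is mounted at the origin on the work surface. World frame = base frame: x ahead of the robot, y to its left, z up, the work surface at z = 0. Lengths are in m, angles in rad, forces in N, time in s.
With the tool pointing down it reaches from about 0.4 to 0.925 m from the base axis. Payload 12.5 kg.
Tool frame: the origin (TCP) lies between the finger pads; the fingertips stand 11 mm ahead of it and the grasp point (between the pads) lies 8 mm behind it; y points along the fingers, x is the direction in which the jaws open and shut, and the axes are right-handed (so a half turn about y gives the same grasp; the last joint's range is limited). The gripper opens to 95 mm and grips with 3 to 60 N. Pads are 20 mm wide; open, the fingers measure 119 mm over their backs; the gripper's body (75 mm by 180 mm) begins 59 mm behind the grasp point.
Start: joints at [-1.33, 0.491, 1.559, -0, 1.092, -0.106], TCP at [0.212, -0.588, 0.226] pointing down, gripper open.
Joint ranges: [-3.1, 3.1], [-0.84, 2.19], [0.05, 2.79], [-1.13, 4.28], [0.06, 2.93], [-2.69, 2.69]. Speed limits (rad/s): [2.22, 2.22, 2.79, 3.14, 3.14, 3.14].

## Interface

Orientations are given as a unit quaternion [x, y, z, w].
In Python, from cell import r gives the robot as it stands. The module is installed in compiled form; this text tells all that it offers.
- The arm moves only by the tool move_arm, never from a script. Its argument "moves" is a list that holds one entry, the list of rows, each a list of 7 numbers: the opening, from 0 (shut) to 1 (fully open), then the shift along the tool's x, y, z as a fraction of full scale, then the turn, a rotation vector about the tool's x, y, z as a fraction of full scale. A call has 1 to 12 rows; each row shifts and turns the commanded pose from where the row before left it, along the tool's axes as they then stand; what a row does not reach is not made up. Full scale, the value 1, is 25 mm for a shift and 6 degrees for a turn. A row lasts 1/10 s, in which the tool goes at most 50 mm and 8.59 degrees, less where a joint would pass 70% of its speed; a pose out of reach is approached as far as the arm can. A call with a number of a shift or a turn outside -1 to 1 is refused whole. A call with a gripper value outside its range is refused whole. The fingers move at their own pace and stop on an object; the grip force is fixed at half the most. Time passes only in rows, so rows that do not move let the fingers close. It gives the time, the measured TCP pose, the force and the opening at its end, in the units of the state.
- r.state(): the state, without advancing time (a new reading comes with each control period).
- r.read_camera(name): name is "scene" or "side" or "wrist"; returns the picture (384x512x3 uint8, red, green, blue); there is no depth.
- r.camera_info(name): a dict with "K" (3x3 intrinsics, pixels), "dist" ([k1, k2, p1, p2, k3] as OpenCV has them; the pictures are not rectified), "position" and "orientation" of the camera in the world. Camera axes: x right, y up, looking along -z (the intrinsics and any distortion apply to the point x, -y, -z); pixel columns grow to the right and rows downward; lengths in m; the calibration is good to about 2 mm. A picture is of the moment at which its call begins: read the wrist's pose just before it. camera_info takes no time and is no camera call; for the wrist camera it gives the pose at the moment of the call.
- r.finish_job(): hands the job in, once; it reports no verdict.
Trained networks look in the newest picture that a camera, given by its name, has taken for a name from the list of things; names that differ only in an ending like _2 or _b are one class to them, and where a whole thing is asked for, a point or a joint stands for the part that bears it (a point fixed in the world has none). Each returns a list of dicts, best first, with "conf" (0 to 1); they miss things now and then, are a little off and sometimes report something else, mostly with a low value. They report only what shows in the picture. A call takes as long as a camera call. They do not tell look-alikes from the thing itself.
- r.recognise(query, camera): "extent" ([left, top, width, height] in pixels, round what is visible of it).
- r.outline_of(query, camera): "mask" (384x512 bool, what is visible of it) and "extent" ([left, top, width, height] in pixels, round what is visible of it).
- r.place_of(query, camera): "pixel" ([row, column] in pixels: a listed point, or the origin of a listed thing).
The state is a dict: "time_s": time; "joint_pos": joint angles; "qvel": joint speeds; "joint_efforts": joint torques, N m; "ee_pos": TCP position; "tool_rot": TCP orientation; "ft_force": force on the tool from outside, world axes, zero at the start; "torque": the same for the moment, N m; "grip_width": finger opening in m.
Only numpy, scipy, OpenCV 4.12 (cv2) and the standard library are available. Lean on these libraries where they do the work, as an engineer would, in place of code of your own. Each camera call takes 0.05 s, during which the arm holds its last target.

## Task

A small finished bamboo cup stands in the way of the cupboard door: first stand it upright on the plywood drying board, without disturbing the tall cup already there. Then swing the cupboard door wide open by its handle (about a right angle), lift the bamboo stirring stick out of the rack on the door's inner side and, gripping it, stir the beads in the clay bowl with its lower end, several full rounds that pass through every side of the bowl, so that the beads are well moved about. Finish with the stick let go and left at rest in the bowl (leaning on its rim is fine), its lower end down among the beads, all beads still in the bowl, the door still wide open, and everything else where it was.

Things in the scene. Friction and masses are not known exactly. Their poses are not given: they have to be found in the camera images.
- cup: The small finished bamboo cup that stands on the table in front of the cupboard door, inside the door's swing: barrel-shaped, open top, 85 mm high, 62 mm across at its widest (38 mm up), 52 mm at the foot, 56 mm at the rim, about 0.1 kg, a thin green band near the foot. Origin at the centre of its underside, z up.
- board: Plywood drying board fixed on the table, 200 mm (its x) by 140 mm (its y), 12 mm thick; origin at the centre of its underside. It lies to the robot's right, either left or right of the bowl. The tall cup stands on its far half (its x about +55 mm); its near half (x from -90 to 0 mm) is free.
- cupboard: Small wooden cupboard fixed on the table, 180 mm deep (x), 240 mm wide (y), 230 mm high, its door facing the robot (its -x). Origin at the centre of its underside.
- door (a joint): Door hinge angle: 0 = shut (start), grows to 1.9 rad as it opens towards the robot; 1.57 = square to the front. Vertical axis at the left (+y) front edge; opens clockwise seen from above. No latch or spring, stays where left, about 1 N at the handle. Door: 220 mm wide, 15 mm thick, top 225 mm and lower edge 20 mm above the table.
- door_hinge (a point): Point at table height on the hinge axis, in the door's mid-thickness. Its frame turns with the door: its -y runs along the door from the hinge to the free edge, its -x points out of the outer face, +x out of the inner face (door shut: same axes as the cupboard).
- stick: Round bamboo stirring stick, 175 mm long, 16 mm thick, 35 g, a thin green band near its top. Origin at the centre of its lower end, z along it to the top. It starts upright in the door's rack (behind the shut door), leaning up to 0.08 rad, and rides with the door; its top is then 205 mm above the table, 20 mm below the door's top edge. Pull it straight up at least 85 mm to free it.
- door_rack (a point): Where the stick's lower end stands in the rack on the door's inner face, 30 mm above the table; in the hinge frame at x +45, y -120 mm (37 mm off the inner face). The rack: a foot shelf with low lips and a guide shelf with a square 21 mm hole, top 108 mm above the table; both 70 mm long along the door, reaching 62 mm out from its inner face.
- bowl: Round clay bowl, loose, 0.9 kg, 70 mm high, 152 mm across the rim outside and 142 inside; inner floor 8 mm above its origin, about 122 mm across. Origin at the centre of its underside. It lies to the robot's right, beside the drying board, on either side of it.
- bead0: One of five equal wooden beads lying in the bowl: barrel-shaped, 21 mm across, 14 mm high, 12 g; origin at the centre of its underside as it stands.
- bead1: One of five equal wooden beads lying in the bowl: barrel-shaped, 21 mm across, 14 mm high, 12 g; origin at the centre of its underside as it stands.
- bead2: One of five equal wooden beads lying in the bowl: barrel-shaped, 21 mm across, 14 mm high, 12 g; origin at the centre of its underside as it stands.
- bead3: One of five equal wooden beads lying in the bowl: barrel-shaped, 21 mm across, 14 mm high, 12 g; origin at the centre of its underside as it stands.
- bead4: One of five equal wooden beads lying in the bowl: barrel-shaped, 21 mm across, 14 mm high, 12 g; origin at the centre of its underside as it stands.
- tallcup: Bystander: tall bamboo cup on the far half of the drying board, 100 mm high, 58 mm across; origin at its underside.
- blank: Bystander: rough green bamboo section, 110 mm high, 68 mm across, at the back right or left of the cupboard; origin at its underside.
- jar: Bystander: closed amber jar, 100 mm high, 60 mm across, at the back right or left of the cupboard; origin at its underside.
- widecup: Bystander: wide bamboo cup, 80 mm high, 76 mm across, at the back right or left of the cupboard; origin at its underside.
- mallet: Bystander: hammer lying on the table at the robot's left, 200 mm long.
- brush: Bystander: brush lying on the table at the near right, 180 mm long.
- door_handle (a point): The door's handle, turning with the door. Origin = gripping point, 200 mm above the table, on a vertical round steel bar 14 mm thick on the door's outer face; the bar's top is 18 mm above it, its foot 82 mm below, so take it from above. In the hinge frame at x -47.5, y -190 mm; 33 mm free between bar and door; two thin posts join them 10 and 70 mm below this point.
There are look-alikes about, which are no part of the job. What is shaped like the cup but pink is not meant. There is more than one size of the board; the job needs the larger.

How it is judged:
On the way, in this order (a step that is already met when the one before it is completed fails the run):
1. the small cup stands upright on the drying board, let go, the door not yet opened (x of cup in the frame of board between -0.09 and 0.09 m and y of cup in the frame of board between -0.065 and 0.065 m and z of cup in the frame of board between 0.005 and 0.022 m and angle between cup's own z axis and vertical below 0.12 rad and linear speed of cup below 0.02 m/s and contact force between the fingers and cup below 0.1 N and value of joint door below 0.15 rad), for 0.2 s.
2. the door is being pulled open by its handle (value of joint door above 0.3 rad and contact force between the fingers and door_c0 above 0.3 N), for 0.03 s.
3. the door is wide open (value of joint door above 1.25 rad), for 0.2 s.
4. the held stick passes through the bowl on its +x side, low in the bowl (horizontal distance between stick and bowl below 0.07 m and z of stick in the frame of bowl below 0.04 m and contact force between the fingers and stick above 0.3 N and x of stick in the frame of bowl above 0.012 m and y of stick in the frame of bowl between -0.012 and 0.012 m), for 0.03 s.
5. then on its -x side (horizontal distance between stick and bowl below 0.07 m and z of stick in the frame of bowl below 0.04 m and contact force between the fingers and stick above 0.3 N and x of stick in the frame of bowl below -0.012 m and y of stick in the frame of bowl between -0.012 and 0.012 m), for 0.03 s.
6. then on its +y side (horizontal distance between stick and bowl below 0.07 m and z of stick in the frame of bowl below 0.04 m and contact force between the fingers and stick above 0.3 N and y of stick in the frame of bowl above 0.012 m and x of stick in the frame of bowl between -0.012 and 0.012 m), for 0.03 s.
7. then on its -y side, with at least three beads moved more than 10 mm from where they were (horizontal distance between stick and bowl below 0.07 m and z of stick in the frame of bowl below 0.04 m and contact force between the fingers and stick above 0.3 N and y of stick in the frame of bowl below -0.012 m and x of stick in the frame of bowl between -0.012 and 0.012 m and (distance of each of bead0, bead1, bead2 from where it was at the start of the episode above 0.01 m or distance of each of bead0, bead1, bead3 from where it was at the start of the episode above 0.01 m or distance of each of bead0, bead1, bead4 from where it was at the start of the episode above 0.01 m or distance of each of bead0, bead2, bead3 from where it was at the start of the episode above 0.01 m or distance of each of bead0, bead2, bead4 from where it was at the start of the episode above 0.01 m or distance of each of bead0, bead3, bead4 from where it was at the start of the episode above 0.01 m or distance of each of bead1, bead2, bead3 from where it was at the start of the episode above 0.01 m or distance of each of bead1, bead2, bead4 from where it was at the start of the episode above 0.01 m or distance of each of bead1, bead3, bead4 from where it was at the start of the episode above 0.01 m or distance of each of bead2, bead3, bead4 from where it was at the start of the episode above 0.01 m)), for 0.03 s.
At the end, for the whole second after the job is handed in: Cup upright (0.12 rad) on the board, centre within 90 x 65 mm of its centre; door open over 1.2 rad; stick released in the bowl, lower end within 70 mm of its axis and 45 mm of its underside; all beads in the bowl; bowl upright, moved under 50 mm; all at rest (x of cup in the frame of board between -0.09 and 0.09 m and y of cup in the frame of board between -0.065 and 0.065 m and z of cup in the frame of board between 0.005 and 0.022 m and angle between cup's own z axis and vertical below 0.12 rad and linear speed of cup below 0.02 m/s and value of joint door above 1.2 rad and horizontal distance between each of stick, bead0, bead1, bead2, bead3, bead4 and bowl below 0.07 m and z of stick in the frame of bowl between -0.01 and 0.045 m and linear speed of stick below 0.03 m/s and z of each of bead0, bead1, bead2, bead3, bead4 in the frame of bowl below 0.06 m and angle between bowl's own z axis and vertical below 0.1 rad and distance of bowl from where it was at the start of the episode below 0.05 m); the robot touches nothing.
It fails at once if a bystander is shifted more than 30 mm (distance of any of tallcup, blank, jar, widecup, mallet, brush from where it was at the start of the episode above 0.03 m).
It fails at once if the door or cupboard strikes the cup (contact force between cupboard and cup above 0.5 N).
It fails at once if the small cup is tipped over (angle between cup's own z axis and vertical above 0.8 rad).
It also fails if it takes over 72 s, if anything falls off the work surface, if the arm or the gripper's body presses on something with over 40 N, if the wrist force passes 120 N, or if a joint passes its speed limit or range.

## Working session

There is one attempt and no reset: what is moved stays moved. The work goes in short steps, Python scripts to look and compute and a tool call to move; the robot and the scene stay as the last step left them, time stands still between calls to the robot, and variables do not carry over. Pictures are saved under pics/ and viewed, and the job is handed in when it is done.

Besides the shell and the picture viewer there is one more tool, called after ">>>" as a command line: name --argument value ..., lists and objects as JSON in quotes. move_arm: Moves the arm, as the interface text tells. Shift numbers are shares of 25 mm and turn numbers shares of 6 degrees, none past 1 either way. Its arguments: {"type":"object","properties":{"moves":{"type":"array","items":{"type":"array","items":{"type":"array","items":{"type":"number","minimum":-1,"maximum":1}}}}},"required":["moves"]}

```bash
ls; mkdir -p pics; python3 - <<'E'
from cell import r
import cv2, numpy as np
s=r.state(); print({k:np.round(v,4).tolist() if not isinstance(v,float) else v for k,v in s.items()})
for n in ["scene","side","wrist"]:
    im=r.read_camera(n); cv2.imwrite(f"pics/{n}0.png",cv2.cvtColor(im,cv2.COLOR_RGB2BGR))
    i=r.camera_info(n); print(n,{k:np.round(v,4).tolist() for k,v in i.items()})
E
```

```text
pics
{'time_s': 0.0, 'joint_pos': [-1.3296, 0.4916, 1.5594, -0.0001, 1.0917, -0.1056], 'qvel': [0.0004, -0.0, -0.0006, 0.0002, -0.0006, 0.0004], 'joint_efforts': [0.0017, -61.2646, -25.8182, 0.0693, 0.0482, -0.0001], 'ee_pos': [0.2124, -0.5876, 0.2251], 'tool_rot': [-0.5785, 0.4065, -0.4059, 0.579], 'ft_force': [0.0726, 0.0636, 0.7807], 'torque': [-0.0165, 0.0207, -0.0135], 'grip_width': 0.09508753381419867}
scene {'K': [[456.9066, 0.0, 254.3474], [0.0, 456.9066, 194.7839], [0.0, 0.0, 1.0]], 'dist': [-0.1091, 0.0, 0.0, 0.0, 0.0], 'position': [0.5768, -0.9208, 1.1971], 'orientation': [0.3636, 0.0164, 0.0618, 0.9294]}
side {'K': [[431.6627, 0.0, 254.6295], [0.0, 431.6627, 194.7517], [0.0, 0.0, 1.0]], 'dist': [-0.0967, 0.0, 0.0, 0.0, 0.0], 'position': [-0.1756, 1.1414, 1.0157], 'orientation': [-0.1193, 0.455, 0.8505, -0.2353]}
wrist {'K': [[303.755, 0.0, 260.1798], [0.0, 303.755, 189.9985], [0.0, 0.0, 1.0]], 'dist': [-0.0834, 0.0, 0.0, 0.0, 0.0], 'position': [0.2808, -0.5632, 0.3832], 'orientation': [-0.1063, 0.0754, -0.5696, 0.8116]}
```

View pics/scene0.png

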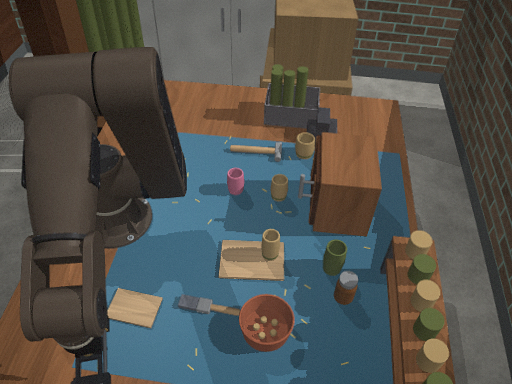

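View pics/side0.png

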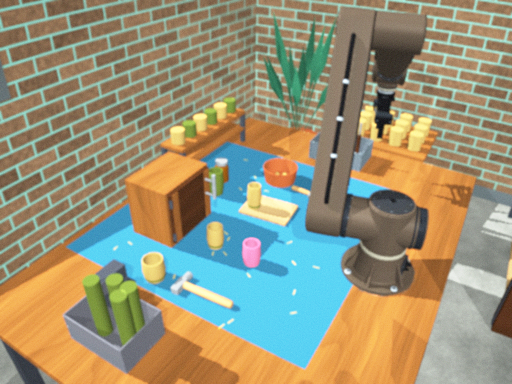

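View pics/wrist0.png

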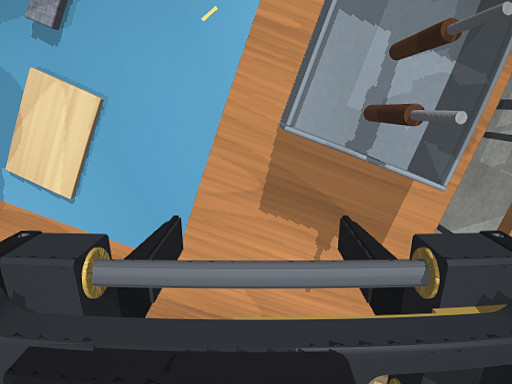

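Scene view: the yellow small cup is at about (280,186) in front of the door, and its pink look-alike at (235,181). The larger board with the tall cup is at (252,260), with a small board look-alike at (134,307). The bowl is at (267,322) and the cupboard at (345,185), its handle at about (302,185). Next I'll measure poses.

```bash
cat > h.py <<'E'
from cell import r
import numpy as np, cv2
from scipy.spatial.transform import Rotation as R
def cam(n):
    i=r.camera_info(n); return np.array(i["K"]),np.array(i["dist"]),np.array(i["position"]),R.from_quat(i["orientation"])
def ray(c,uv):
    K,d,p,q=c
    x,y=cv2.undistortPoints(np.array([[uv]],float),K,d)[0,0]
    v=q.apply([x,-y,-1]); return p,v/np.linalg.norm(v)
def onz(c,uv,z):
    p,v=ray(c,uv); return p+v*(z-p[2])/v[2]
def proj(c,P):
    K,d,p,q=c
    P=np.atleast_2d(P); l=q.inv().apply(P-p)*[1,-1,-1]
    return cv2.projectPoints(l,np.zeros(3),np.zeros(3),K,d)[0][:,0]
def tri(rays):
    A=np.zeros((3,3));b=np.zeros(3)
    for p,v in rays:
        M=np.eye(3)-np.outer(v,v);A+=M;b+=M@p
    X=np.linalg.solve(A,b); return X,[np.linalg.norm(np.cross(X-p,v)) for p,v in rays]
def save(n,f):
    im=r.read_camera(n); cv2.imwrite(f"pics/{f}.png",cv2.cvtColor(im,cv2.COLOR_RGB2BGR)); return im
E
python3 - <<'E'
from h import *
C={n:cam(n) for n in ["scene","side"]}
for n in C: r.read_camera(n)
Z={"cup":0,"board":0,"tallcup":.012,"bowl":0,"door_handle":.2,"door_hinge":0,"cupboard":0,"bead0":.008,"blank":0,"jar":0,"widecup":0,"brush":0,"mallet":0}
for q,z in Z.items():
    for n in C:
        for o in r.place_of(q,n)[:6]:
            rr,cc=o["pixel"]; print(q,n,round(o["conf"],2),[round(cc),round(rr)],onz(C[n],(cc,rr),z)[:2].round(4))
print(r.state()["time_s"])
E
```

```text
cup scene 0.93 [237, 190] [0.3883 0.1908]
cup scene 0.76 [281, 196] [0.5485 0.1834]
cup scene 0.61 [340, 207] [0.758  0.1587]
cup side 0.65 [253, 262] [0.3776 0.1915]
cup side 0.59 [218, 245] [0.5305 0.1833]
cup side 0.22 [278, 181] [ 0.5534 -0.3173]
board scene 0.92 [133, 307] [ 0.1596 -0.3163]
board scene 0.84 [249, 257] [ 0.4719 -0.0917]
board scene 0.71 [340, 209] [0.7591 0.1514]
board side 0.7 [267, 210] [ 0.4867 -0.0956]
tallcup scene 0.69 [271, 254] [ 0.5396 -0.0789]
bowl scene 0.58 [264, 331] [ 0.546 -0.337]
bowl side 0.91 [279, 179] [ 0.5563 -0.3314]
door_handle scene 0.8 [303, 178] [0.615  0.0823]
door_handle side 0.87 [214, 182] [0.5999 0.0947]
door_hinge scene 0.51 [252, 258] [ 0.4796 -0.0945]
door_hinge side 0.64 [174, 249] [0.6529 0.2804]
cupboard scene 0.89 [341, 207] [0.7616 0.1592]
cupboard side 0.78 [172, 222] [0.7628 0.1625]
bead0 scene 0.61 [263, 318] [ 0.5397 -0.3018]
bead0 scene 0.59 [256, 328] [ 0.5253 -0.3338]
bead0 scene 0.47 [274, 330] [ 0.5736 -0.3336]
bead0 scene 0.43 [276, 326] [ 0.5778 -0.3216]
bead0 scene 0.42 [259, 334] [ 0.5334 -0.3518]
blank scene 0.84 [330, 267] [ 0.729  -0.0965]
blank side 0.67 [216, 196] [ 0.7162 -0.0749]
jar scene 0.81 [343, 297] [ 0.7682 -0.1987]
jar side 0.7 [221, 183] [ 0.757  -0.1658]
widecup scene 0.72 [300, 152] [0.604  0.4262]
widecup side 0.83 [153, 276] [0.6249 0.4271]
brush scene 0.84 [209, 309] [ 0.3815 -0.2905]
brush side 0.43 [310, 197] [ 0.3767 -0.2736]
mallet scene 0.92 [254, 154] [0.4275 0.3893]
mallet scene 0.5 [261, 335] [ 0.5396 -0.3523]
mallet side 0.62 [178, 249] [0.6405 0.2727]
mallet side 0.6 [204, 296] [0.4306 0.4082]
1.55
```

```bash
python3 - <<'E'
import cv2
a=cv2.imread("pics/scene0.png")[130:360,200:390]; cv2.imwrite("pics/scene0c.png",cv2.resize(a,None,fx=2.6,fy=2.6,interpolation=2))
a=cv2.imread("pics/side0.png")[140:300,110:330]; cv2.imwrite("pics/side0c.png",cv2.resize(a,None,fx=3.4,fy=3.4,interpolation=2))
E
```

```text
(no output)
```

View pics/scene0c.png

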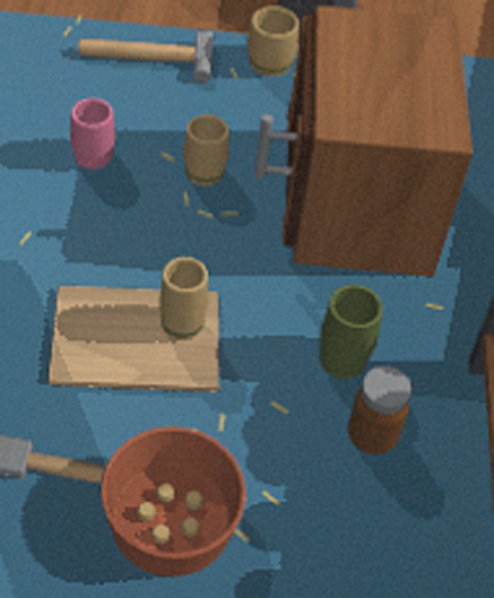

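View pics/side0c.png

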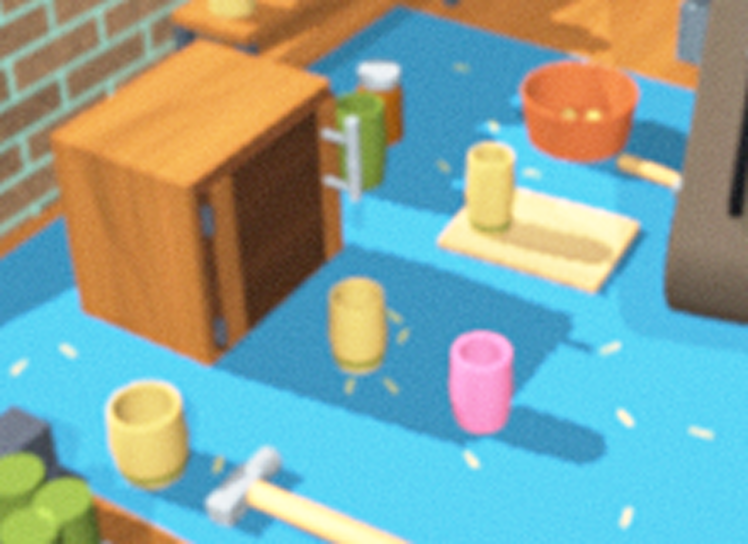

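```bash
python3 - <<'E'
from h import *
s=r.state(); q=R.from_quat(s["tool_rot"]); print("tool axes cols",q.as_matrix().round(3).tolist())
w=cam("wrist"); print("cam off in tool",q.inv().apply(w[2]-s["ee_pos"]).round(4))
print("cam rot in tool",(q.inv()*w[3]).as_matrix().round(3).tolist())
C={n:cam(n) for n in ["scene","side"]}
def sc(u,v): return (200+u/2.6,130+v/2.6)
def sd(u,v): return (110+u/3.4,140+v/3.4)
for u in [(315,141),(470,153),(318,10)]: print("cupb top scene",onz(C["scene"],sc(*u),.23))
for u in [(190,188),(328,88),(55,134),(205,40)]: print("cupb top side",onz(C["side"],sd(*u),.23))
print("handle top",tri([ray(C["scene"],sc(267,118)),ray(C["side"],sd(352,118))]))
print("handle bot",tri([ray(C["scene"],sc(262,172)),ray(C["side"],sd(354,200))]))
for n in C:
    im=r.read_camera(n)
    for qn in ["cup","tallcup","bowl"]:
        for o in r.outline_of(qn,n)[:3]:
            m=o["mask"]; ys,xs=np.nonzero(m); c=(xs.mean(),ys.mean()); print(qn,n,round(o["conf"],2),np.round(c,1),o["extent"], [onz(C[n],c,z)[:2].round(4).tolist() for z in (.0,.042,.05)])
print(r.state()["time_s"])
E
```

```text
tool axes cols [[0.34, 0.0, 0.94], [-0.94, -0.0, 0.34], [0.0, -1.0, -0.0]]
cam off in tool [ 0.0002 -0.158   0.0726]
cam rot in tool [[1.0, -0.0, 0.001], [0.0, 0.258, -0.966], [-0.0, 0.966, 0.258]]
cupb top scene [0.66799683 0.03541236 0.23      ]
cupb top scene [0.84475213 0.04162366 0.23      ]
cupb top scene [0.6657235  0.26934699 0.23      ]
cupb top side [0.65693667 0.28401235 0.23      ]
cupb top side [0.65625886 0.05979522 0.23      ]
cupb top side [0.8390057  0.28048375 0.23      ]
cupb top side [0.83833975 0.04468297 0.23      ]
handle top (array([0.61222868, 0.07874227, 0.21633282]), [np.float64(0.00013919228436835843), np.float64(0.00013919228436811722)])
handle bot (array([0.6131716 , 0.08405456, 0.11579113]), [np.float64(0.0018307525248400832), np.float64(0.001830752524840008)])
cup scene 0.71 [235.3 180.3] [227.2, 169.3, 16.6, 26.7] [[0.3756, 0.2382], [0.3827, 0.1975], [0.384, 0.1897]]
cup scene 0.62 [279.1 186.7] [271.9, 176.0, 17.9, 25.0] [[0.538, 0.2285], [0.5394, 0.1882], [0.5396, 0.1805]]
tallcup scene 0.89 [270.4 244.8] [262.5, 231.7, 18.6, 28.3] [[0.5337, -0.0352], [0.5352, -0.0663], [0.5355, -0.0722]]
bowl scene 0.6 [256.  326.5] [253.6, 321.6, 3.6, 10.8] [[0.5231, -0.327], [0.525, -0.3478], [0.5254, -0.3518]]
cup side 0.72 [214.9 235.9] [205.6, 224.1, 17.1, 27.8] [[0.5706, 0.1453], [0.5398, 0.1865], [0.5339, 0.1943]]
cup side 0.41 [169.5 197.3] [125.4, 155.0, 92.6, 94.9] [[0.8781, 0.0365], [0.8346, 0.0822], [0.8263, 0.0909]]
tallcup side 0.79 [253.8 195.6] [243.0, 179.7, 17.6, 29.3] [[0.5839, -0.1591], [0.5525, -0.1054], [0.5465, -0.0951]]
bowl side 0.91 [279.8 171.7] [260.8, 156.9, 39.0, 29.5] [[0.5821, -0.39], [0.5508, -0.3266], [0.5448, -0.3146]]
bowl side 0.27 [190.4 202.8] [167.9, 164.3, 46.1, 77.5] [[0.7787, 0.0229], [0.7393, 0.0691], [0.7317, 0.0779]]
1.95
```

```bash
cat > plan.py <<'E'
from h import *
import json
def down(yaw):
    a=np.radians(yaw); z=np.array([np.cos(a),np.sin(a),0]); y=np.array([0,0,-1.]); x=np.cross(y,z)
    return R.from_matrix(np.stack([x,y,z],1))
def yawof(q): z=q.as_matrix()[:,2]; return np.degrees(np.arctan2(z[1],z[0]))
def plan(wps,vmax=1.0,tmax=1.0,start=None):
    """wps: (pos, R or yaw(None keep), opening, [nrows])"""
    s=r.state(); p=np.array(s["ee_pos"]); q=R.from_quat(s["tool_rot"])
    if start: p,q=start
    rows=[]
    for w in wps:
        P=np.array(w[0],float); Q=w[1]
        if not isinstance(Q,R): Q=down(Q)
        dv=(q.inv()*Q).as_rotvec()
        n=max(1,int(np.ceil(np.linalg.norm(P-p)/.025/vmax-1e-6)),int(np.ceil(np.degrees(np.linalg.norm(dv))/6/tmax-1e-6)))
        if len(w)>3: n=max(n,w[3])
        for k in range(n):
            f=1/(n-k)
            d=q.inv().apply((P-p)*f)/.025; t=np.degrees((q.inv()*Q).as_rotvec()*f)/6
            d=np.clip(d.round(2),-1,1); t=np.clip(t.round(2),-1,1)
            rows.append([w[2]]+[float(x)+0. for x in d]+[float(x)+0. for x in t])
            p=p+q.apply(d*.025); q=q*R.from_rotvec(np.radians(t*6))
        print("wp",P,"rows",n,"end",p.round(4),"yaw",round(yawof(q),2))
    for i in range(0,len(rows),12): print(json.dumps(rows[i:i+12]).replace(".0,",",").replace(".0]","]"),"\n")
    return p,q
def st():
    s=r.state(); print("t",round(s["time_s"],2),"pos",np.round(s["ee_pos"],4),"yaw",round(yawof(R.from_quat(s["tool_rot"])),2),"f",np.round(s["ft_force"],2),"grip",round(s["grip_width"],4),"q",np.round(s["joint_pos"],2))
E
python3 - <<'E'
from plan import *
st(); plan([((.41,-.2,.28),100,1),((.61,.17,.30),180,1)],vmax=.95)
E
```

```text
t 1.95 pos [ 0.2125 -0.5878  0.2257] yaw 19.87 f [0.67 0.08 0.47] grip 0.0949 q [-1.33  0.49  1.56 -0.    1.09 -0.11]
wp [ 0.41 -0.2   0.28] rows 19 end [ 0.41   -0.2001  0.2801] yaw 99.97
wp [0.61 0.17 0.3 ] rows 18 end [0.6099 0.1701 0.3001] yaw -179.99
[[1, -0.63, -0.11, 0.67, 0, -0.7, 0], [1, -0.58, -0.11, 0.71, 0, -0.7, 0], [1, -0.52, -0.12, 0.75, 0, -0.7, 0], [1, -0.47, -0.11, 0.79, 0, -0.7, 0], [1, -0.41, -0.12, 0.82, 0, -0.7, 0], [1, -0.34, -0.11, 0.85, 0, -0.7, 0], [1, -0.28, -0.12, 0.87, 0, -0.7, 0], [1, -0.22, -0.11, 0.89, 0, -0.7, 0], [1, -0.15, -0.12, 0.9, 0, -0.7, 0], [1, -0.08, -0.11, 0.91, 0, -0.71, 0], [1, -0.02, -0.12, 0.92, 0, -0.7, 0], [1, 0.05, -0.11, 0.92, 0, -0.71, 0]] 

[[1, 0.12, -0.12, 0.91, 0, -0.7, 0], [1, 0.18, -0.11, 0.9, 0, -0.71, 0], [1, 0.25, -0.12, 0.88, 0, -0.7, 0], [1, 0.32, -0.11, 0.86, 0, -0.71, 0], [1, 0.38, -0.12, 0.83, 0, -0.7, 0], [1, 0.44, -0.11, 0.8, 0, -0.71, 0], [1, 0.49, -0.12, 0.77, 0, -0.7, 0], [1, 0.58, -0.04, 0.73, 0, -0.74, 0], [1, 0.64, -0.04, 0.69, 0, -0.74, 0], [1, 0.69, -0.04, 0.63, 0, -0.74, 0], [1, 0.73, -0.05, 0.58, 0, -0.74, 0], [1, 0.78, -0.04, 0.52, 0, -0.74, 0]] 

[[1, 0.81, -0.05, 0.46, 0, -0.74, 0], [1, 0.85, -0.04, 0.4, 0, -0.74, 0], [1, 0.87, -0.05, 0.33, 0, -0.74, 0], [1, 0.9, -0.04, 0.26, 0, -0.74, 0], [1, 0.92, -0.05, 0.19, 0, -0.74, 0], [1, 0.93, -0.04, 0.12, 0, -0.74, 0], [1, 0.93, -0.05, 0.05, 0, -0.74, 0], [1, 0.93, -0.04, -0.03, 0, -0.74, 0], [1, 0.93, -0.05, -0.1, 0, -0.74, 0], [1, 0.92, -0.04, -0.17, 0, -0.74, 0], [1, 0.9, -0.05, -0.24, 0, -0.75, 0], [1, 0.88, -0.04, -0.31, 0, -0.74, 0]] 

[[1, 0.86, -0.05, -0.38, 0, -0.75, 0]]
```

>>> move_arm --moves '[[[1,-0.63,-0.11,0.67,0,-0.7,0],[1,-0.58,-0.11,0.71,0,-0.7,0],[1,-0.52,-0.12,0.75,0,-0.7,0],[1,-0.47,-0.11,0.79,0,-0.7,0],[1,-0.41,-0.12,0.82,0,-0.7,0],[1,-0.34,-0.11,0.85,0,-0.7,0],[1,-0.28,-0.12,0.87,0,-0.7,0],[1,-0.22,-0.11,0.89,0,-0.7,0],[1,-0.15,-0.12,0.9,0,-0.7,0],[1,-0.08,-0.11,0.91,0,-0.71,0],[1,-0.02,-0.12,0.92,0,-0.7,0],[1,0.05,-0.11,0.92,0,-0.71,0]]]'

```text
time_s: 3.15
ee_pos: [0.3374, -0.3419, 0.2601]
tool_rot: [0.697, -0.119, 0.119, -0.697]
ft_force: [-0.2, -0.7, 0.6]
grip_width: 0.0949
```

```bash
python3 -c "
from plan import *
st()"
```

```text
t 3.15 pos [ 0.3374 -0.3419  0.2601] yaw 70.56 f [-0.21 -0.67  0.59] grip 0.0949 q [-0.93  0.25  1.85 -0.    1.04 -0.59]
```

>>> move_arm --moves '[[[1,0.12,-0.12,0.91,0,-0.7,0],[1,0.18,-0.11,0.9,0,-0.71,0],[1,0.25,-0.12,0.88,0,-0.7,0],[1,0.32,-0.11,0.86,0,-0.71,0],[1,0.38,-0.12,0.83,0,-0.7,0],[1,0.44,-0.11,0.8,0,-0.71,0],[1,0.49,-0.12,0.77,0,-0.7,0],[1,0.58,-0.04,0.73,0,-0.74,0],[1,0.64,-0.04,0.69,0,-0.74,0],[1,0.69,-0.04,0.63,0,-0.74,0],[1,0.73,-0.05,0.58,0,-0.74,0],[1,0.78,-0.04,0.52,0,-0.74,0]]]'

```text
time_s: 4.35
ee_pos: [0.4662, -0.0964, 0.2856]
tool_rot: [0.679, 0.197, -0.197, -0.679]
ft_force: [0.2, -0.5, -0.5]
grip_width: 0.0952
```

>>> move_arm --moves '[[[1,0.81,-0.05,0.46,0,-0.74,0],[1,0.85,-0.04,0.4,0,-0.74,0],[1,0.87,-0.05,0.33,0,-0.74,0],[1,0.9,-0.04,0.26,0,-0.74,0],[1,0.92,-0.05,0.19,0,-0.74,0],[1,0.93,-0.04,0.12,0,-0.74,0],[1,0.93,-0.05,0.05,0,-0.74,0],[1,0.93,-0.04,-0.03,0,-0.74,0],[1,0.93,-0.05,-0.1,0,-0.74,0],[1,0.92,-0.04,-0.17,0,-0.74,0],[1,0.9,-0.05,-0.24,0,-0.75,0],[1,0.88,-0.04,-0.31,0,-0.74,0]]]'

```text
time_s: 5.55
ee_pos: [0.5992, 0.1504, 0.2989]
tool_rot: [0.518, 0.481, -0.481, -0.518]
ft_force: [0.5, -0.6, -0.9]
grip_width: 0.0949
```

>>> move_arm --moves '[[[1,0.86,-0.05,-0.38,0,-0.75,0],[1,0,0,0,0,0,0]]]'

```text
time_s: 5.75
ee_pos: [0.6106, 0.172, 0.2997]
tool_rot: [0.499, 0.501, -0.501, -0.499]
ft_force: [-0.2, -1.1, -0.1]
grip_width: 0.0949
```

```bash
python3 - <<'E'
from plan import *
st(); C=cam("wrist"); save("wrist","wrist1")
for q,z in (("cup",0),("door_handle",.2)):
    for o in r.place_of(q,"wrist")[:3]:
        rr,cc=o["pixel"]; print(q,round(o["conf"],2),(round(cc),round(rr)),onz(C,(cc,rr),z).round(4))
for o in r.outline_of("cup","wrist")[:2]:
    ys,xs=np.nonzero(o["mask"]); print(o["conf"],xs.mean(),ys.mean(),o["extent"],onz(C,(xs.mean(),ys.mean()),.042))
E
```

```text
t 5.75 pos [0.6106 0.172  0.2997] yaw -179.77 f [-0.24 -1.13 -0.13] grip 0.0949 q [ 0.17  0.44  1.43  0.    1.26 -1.4 ]
cup 0.63 (271, 110) [0.5387 0.1876 0.    ]
cup 0.49 (95, 230) [ 0.7312 -0.1023  0.    ]
door_handle 0.69 (269, 112) [0.5403 0.1794 0.2   ]
door_handle 0.58 (158, 190) [0.6074 0.0819 0.2   ]
0.86 276.87327188940094 5.981566820276497 [258.7, 0.0, 39.0, 17.2] [0.41033186 0.19231348 0.042     ]
0.69 269.8333333333333 109.9672514619883 [248.7, 88.6, 42.3, 46.2] [0.53911046 0.18472861 0.042     ]
```

View pics/wrist1.png

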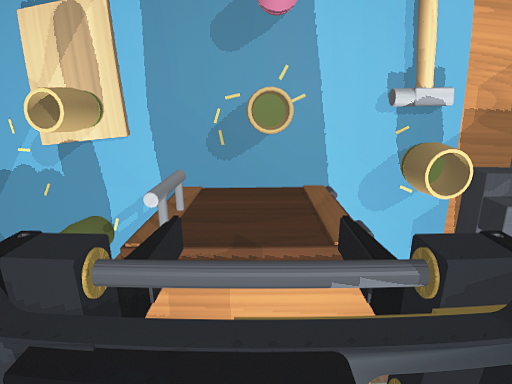

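```bash
python3 - <<'E'
import cv2
a=cv2.imread("pics/wrist1.png")[80:270,90:350]; cv2.imwrite("pics/wrist1c.png",cv2.resize(a,None,fx=3,fy=3,interpolation=2))
from plan import *
C=cam("wrist")
for uv,z in (((151,198),.218),((183,177),.118),((128,133),.012),((106,1),.012),((43,143),.012)): print(uv,onz(C,uv,z).round(4))
E
```

```text
(151, 198) [0.6081 0.0784 0.218 ]
(183, 177) [0.6124 0.0805 0.118 ]
(128, 133) [ 0.5692 -0.0254  0.012 ]
(106, 1) [ 0.3871 -0.0422  0.012 ]
(43, 143) [ 0.5814 -0.1632  0.012 ]
```

View pics/wrist1c.png

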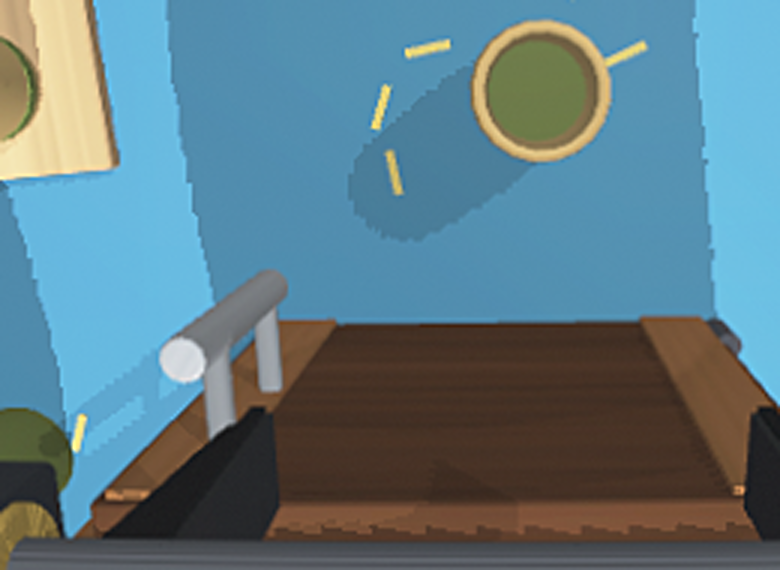

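```bash
python3 - <<'E'
from plan import *
C=cam("wrist");S=cam("scene");D=cam("side")
def sc(u,v): return (200+u/2.6,130+v/2.6)
def sd(u,v): return (110+u/3.4,140+v/3.4)
for u in ((57,286),(219,293),(219,384),(49,382)): print("scene board",onz(S,sc(*u),.012).round(4))
for u in ((437,238),(597,288),(640,228),(505,185)): print("side board",onz(D,sd(*u),.012).round(4))
def wc(u,v): return (90+u/3,80+v/3)
for u,z in (((282,321),.02),((702,317),.02),((105,500),.225),((270,501),.225),((742,489),.225)): print(onz(C,wc(*u),z).round(4))
# tallcup rim in wrist
print("tall rim",onz(C,(44,109),.112).round(4))
print("bowl rim scene", onz(S,sc(174,487),.07).round(4), [onz(S,sc(*u),.07).round(4) for u in ((103,487),(245,490),(174,429),(172,545))])
print("bowl rim side", [onz(D,sd(*u),.07).round(4) for u in ((521,95),(639,95),(580,63),(580,128))])
E
```

```text
scene board [ 0.3767 -0.0465  0.012 ]
scene board [ 0.5774 -0.0296  0.012 ]
scene board [ 0.5886 -0.1616  0.012 ]
scene board [ 0.3916 -0.1858  0.012 ]
side board [ 0.5744 -0.0241  0.012 ]
side board [ 0.3716 -0.0369  0.012 ]
side board [ 0.381 -0.166  0.012]
side board [ 0.5626 -0.1614  0.012 ]
[0.6495 0.0554 0.02  ]
[0.6477 0.2647 0.02  ]
[0.6494 0.0539 0.225 ]
[0.6491 0.1017 0.225 ]
[0.6456 0.2342 0.225 ]
tall rim [ 0.5321 -0.081   0.112 ]
bowl rim scene [ 0.5522 -0.3308  0.07  ] [array([ 0.4789, -0.3408,  0.07  ]), array([ 0.626 , -0.3246,  0.07  ]), array([ 0.5447, -0.2621,  0.07  ]), array([ 0.5573, -0.3955,  0.07  ])]
bowl rim side [array([ 0.606 , -0.2749,  0.07  ]), array([ 0.4777, -0.3544,  0.07  ]), array([ 0.581 , -0.3889,  0.07  ]), array([ 0.5045, -0.2433,  0.07  ])]
```

```bash
python3 - <<'E'
from plan import *
p,q=plan([((.539,.186,.14),180,1),((.539,.186,.040),180,1,5)],vmax=.95)
E
```

```text
wp [0.539 0.186 0.14 ] rows 8 end [0.5391 0.186  0.1401] yaw 179.99
wp [0.539 0.186 0.04 ] rows 5 end [0.5391 0.186  0.0401] yaw 179.99
[[1, 0.08, 0.8, 0.35, 0, 0, 0], [1, 0.08, 0.8, 0.35, 0, 0, 0], [1, 0.08, 0.8, 0.35, 0, 0, 0], [1, 0.08, 0.8, 0.35, 0, 0, 0], [1, 0.08, 0.8, 0.36, 0, 0, 0], [1, 0.09, 0.8, 0.35, 0, 0, 0], [1, 0.08, 0.8, 0.36, 0, -0.01, 0], [1, 0.09, 0.8, 0.35, 0, 0, 0], [1, 0, 0.8, 0, 0, 0, 0], [1, 0, 0.8, 0, 0, 0, 0], [1, 0, 0.8, 0, 0, 0, 0], [1, 0, 0.8, 0, 0, 0, 0]] 

[[1, 0, 0.8, 0, 0, 0, 0]]
```

>>> move_arm --moves '[[[1,0.08,0.8,0.35,0,0,0],[1,0.08,0.8,0.35,0,0,0],[1,0.08,0.8,0.35,0,0,0],[1,0.08,0.8,0.35,0,0,0],[1,0.08,0.8,0.36,0,0,0],[1,0.09,0.8,0.35,0,0,0],[1,0.08,0.8,0.36,0,0,0],[1,0.09,0.8,0.35,0,0,0],[1,0,0.8,0,0,0,0],[1,0,0.8,0,0,0,0]]]'

```text
time_s: 6.95
ee_pos: [0.5392, 0.1859, 0.0999]
tool_rot: [0.501, 0.5, -0.499, -0.5]
ft_force: [0.6, -0.1, -0.3]
grip_width: 0.0955
```

```bash
python3 - <<'E'
from plan import *
st(); save("side","side1")
import cv2
a=cv2.imread("pics/side1.png")[130:290,110:330]; cv2.imwrite("pics/side1c.png",cv2.resize(a,None,fx=3.4,fy=3.4,interpolation=2))
E
```

```text
t 6.95 pos [0.5392 0.1859 0.0999] yaw 179.92 f [ 0.62 -0.06 -0.3 ] grip 0.0955 q [ 0.22  0.57  1.82 -0.    0.75 -1.35]
```

View pics/side1c.png

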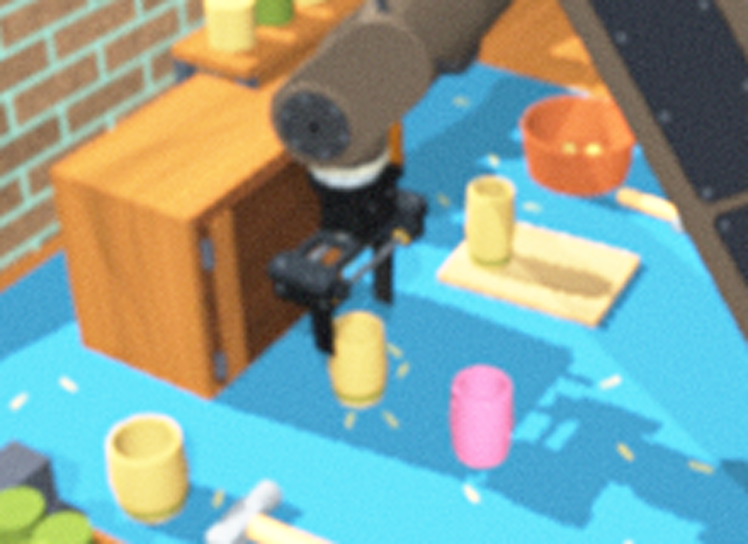

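The fingers straddle the yellow cup, with the pink look-alike well clear at crop (482,415). Descending and gripping.

>>> move_arm --moves '[[[1,0,0.8,0,0,0,0],[1,0,0.8,0,0,0,0],[1,0,0.8,0,0,0,0],[1,0,0,0,0,0,0],[0,0,0,0,0,0,0],[0,0,0,0,0,0,0],[0,0,0,0,0,0,0],[0,0,0,0,0,0,0],[0,0,0,0,0,0,0]]]'

```text
time_s: 7.9
ee_pos: [0.5396, 0.1866, 0.0406]
tool_rot: [0.5, 0.5, -0.5, -0.5]
ft_force: [-0.7, -0.8, 7.1]
grip_width: 0.0614
```

```bash
python3 - <<'E'
from plan import *
st(); p,q=plan([((.535,.18,.08),180,0,3),((.435,-.103,.115),180,0)],vmax=.9); plan([((.435,-.103,.0535),180,0,5)],start=(p,q))
E
```

```text
t 7.9 pos [0.5396 0.1866 0.0406] yaw -179.98 f [-0.75 -0.8   7.11] grip 0.0614 q [ 0.22  0.66  1.85 -0.    0.63 -1.35]
wp [0.535 0.18  0.08 ] rows 3 end [0.5351 0.1801 0.0799] yaw -179.98
wp [ 0.435 -0.103  0.115] rows 14 end [ 0.435  -0.103   0.1149] yaw -179.98
[[0, -0.09, -0.52, 0.06, 0, 0, 0], [0, -0.09, -0.53, 0.06, 0, 0, 0], [0, -0.08, -0.52, 0.06, 0.01, 0, 0], [0, -0.81, -0.1, 0.29, 0, 0, 0], [0, -0.81, -0.1, 0.29, 0, 0, 0], [0, -0.81, -0.1, 0.29, 0, 0, 0], [0, -0.81, -0.1, 0.29, 0, 0, 0], [0, -0.81, -0.1, 0.28, 0, 0, 0], [0, -0.81, -0.1, 0.29, 0, 0, 0], [0, -0.81, -0.1, 0.28, 0, 0, 0], [0, -0.81, -0.1, 0.29, 0, 0, 0], [0, -0.81, -0.1, 0.28, 0, 0, 0]] 

[[0, -0.81, -0.1, 0.29, 0, 0, 0], [0, -0.81, -0.1, 0.28, 0, 0, 0], [0, -0.8, -0.1, 0.29, 0, 0, 0], [0, -0.81, -0.1, 0.28, 0, 0, 0], [0, -0.8, -0.1, 0.29, 0, 0, 0]] 

wp [ 0.435  -0.103   0.0535] rows 5 end [ 0.4349 -0.103   0.0534] yaw -179.98
[[0, 0, 0.49, 0, 0, 0, 0], [0, 0, 0.49, 0, 0, 0, 0], [0, 0, 0.49, 0, 0, 0, 0], [0, 0, 0.49, 0, 0, 0, 0], [0, 0, 0.5, 0, 0, 0, 0]]
```

>>> move_arm --moves '[[[0,-0.09,-0.52,0.06,0,0,0],[0,-0.09,-0.53,0.06,0,0,0],[0,-0.08,-0.52,0.06,0,0,0],[0,-0.81,-0.1,0.29,0,0,0],[0,-0.81,-0.1,0.29,0,0,0],[0,-0.81,-0.1,0.29,0,0,0],[0,-0.81,-0.1,0.29,0,0,0],[0,-0.81,-0.1,0.28,0,0,0],[0,-0.81,-0.1,0.29,0,0,0],[0,-0.81,-0.1,0.28,0,0,0],[0,-0.81,-0.1,0.29,0,0,0],[0,-0.81,-0.1,0.28,0,0,0]]]'

```text
time_s: 9.1
ee_pos: [0.4702, -0.003, 0.103]
tool_rot: [0.5, 0.5, -0.5, -0.5]
ft_force: [0.4, 0.5, -1.8]
grip_width: 0.0616
```

>>> move_arm --moves '[[[0,-0.81,-0.1,0.29,0,0,0],[0,-0.81,-0.1,0.28,0,0,0],[0,-0.8,-0.1,0.29,0,0,0],[0,-0.81,-0.1,0.28,0,0,0],[0,-0.8,-0.1,0.29,0,0,0],[0,0,0,0,0,0,0]]]'

```text
time_s: 9.7
ee_pos: [0.4344, -0.1046, 0.1156]
tool_rot: [0.501, 0.5, -0.499, -0.5]
ft_force: [0.1, 0.8, -1.4]
grip_width: 0.0609
```

```bash
python3 - <<'E'
from plan import *
st(); save("scene","scene2"); save("side","side2")
import cv2
a=cv2.imread("pics/side2.png")[110:310,150:350]; b=cv2.imread("pics/scene2.png")[130:330,150:350]; cv2.imwrite("pics/c2.png",cv2.resize(cv2.hconcat([a,b]),None,fx=2,fy=2,interpolation=2))
E
```

```text
t 9.7 pos [ 0.4344 -0.1046  0.1156] yaw 179.88 f [ 0.11  0.77 -1.4 ] grip 0.0609 q [-0.38  0.41  2.1  -0.    0.63 -1.95]
```

View pics/c2.png

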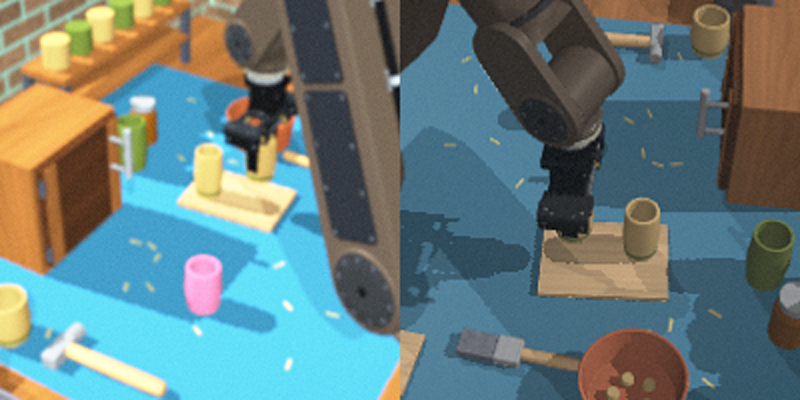

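>>> move_arm --moves '[[[0,0,0.49,0,0,0,0],[0,0,0.49,0,0,0,0],[0,0,0.49,0,0,0,0],[0,0,0.49,0,0,0,0],[0,0,0.49,0,0,0,0],[0,0,0,0,0,0,0]]]'

```text
time_s: 10.4
ee_pos: [0.4346, -0.102, 0.0524]
tool_rot: [-0.499, -0.5, 0.501, 0.5]
ft_force: [0.4, -0.7, -0.8]
grip_width: 0.0612
```

>>> move_arm --moves '[[[0,0,0.04,0,0,0,0],[0,0,0,0,0,0,0],[1,0,0,0,0,0,0],[1,0,0,0,0,0,0],[1,0,0,0,0,0,0],[1,0,0,0,0,0,0]]]'

```text
time_s: 11.0
ee_pos: [0.4349, -0.103, 0.0523]
tool_rot: [0.5, 0.5, -0.5, -0.5]
ft_force: [0.4, 0.1, 0.5]
grip_width: 0.0876
```

```bash
python3 - <<'E'
from plan import *
st(); p,q=plan([((.435,-.103,.15),180,1,5)],vmax=.9); plan([((.52,0,.30),180,1),((.609,.079,.29),180,.55)],start=(p,q),vmax=.9)
E
```

```text
t 11.0 pos [ 0.4349 -0.103   0.0523] yaw -180.0 f [0.35 0.08 0.5 ] grip 0.0876 q [-0.38  0.54  2.15 -0.    0.46 -1.95]
wp [ 0.435 -0.103  0.15 ] rows 5 end [ 0.4351 -0.103   0.1501] yaw -180.0
[[1, 0, -0.78, 0, 0, 0, 0], [1, 0, -0.78, 0, 0, 0, 0], [1, 0, -0.78, 0, 0, 0, 0], [1, 0, -0.78, 0, 0, 0, 0], [1, 0, -0.79, -0.01, 0, 0, 0]] 

wp [0.52 0.   0.3 ] rows 9 end [5.200e-01 1.000e-04 3.001e-01] yaw -180.0
wp [0.609 0.079 0.29 ] rows 6 end [0.609  0.0791 0.2901] yaw -180.0
[[1, 0.46, -0.67, -0.38, 0, 0, 0], [1, 0.46, -0.67, -0.38, 0, 0, 0], [1, 0.46, -0.67, -0.38, 0, 0, 0], [1, 0.46, -0.66, -0.38, 0, 0, 0], [1, 0.46, -0.67, -0.38, 0, 0, 0], [1, 0.45, -0.66, -0.37, 0, 0, 0], [1, 0.46, -0.67, -0.38, 0, 0, 0], [1, 0.45, -0.66, -0.37, 0, 0, 0], [1, 0.46, -0.67, -0.38, 0, 0, 0], [0.55, 0.53, 0.07, -0.59, 0, 0, 0], [0.55, 0.53, 0.07, -0.59, 0, 0, 0], [0.55, 0.52, 0.07, -0.59, 0, 0, 0]] 

[[0.55, 0.53, 0.06, -0.6, 0, 0, 0], [0.55, 0.52, 0.07, -0.59, 0, 0, 0], [0.55, 0.53, 0.06, -0.6, 0, 0, 0]]
```

>>> move_arm --moves '[[[1,0,0,0,0,0,0],[1,0,-0.4,0,0,0,0],[1,0,-0.78,0,0,0,0],[1,0,-0.78,0,0,0,0],[1,0,-0.78,0,0,0,0],[1,0,-0.78,0,0,0,0],[1,0,-0.39,0,0,0,0]]]'

```text
time_s: 11.7
ee_pos: [0.4351, -0.103, 0.1518]
tool_rot: [0.501, 0.5, -0.5, -0.499]
ft_force: [-0.6, -0.0, 0.3]
grip_width: 0.0953
```

```bash
python3 - <<'E'
from plan import *
st(); save("scene","scene3"); save("side","side3")
import cv2
a=cv2.imread("pics/side3.png")[110:310,150:350]; b=cv2.imread("pics/scene3.png")[130:330,150:350]; cv2.imwrite("pics/c3.png",cv2.resize(cv2.hconcat([a,b]),None,fx=2,fy=2,interpolation=2))
E
```

```text
t 11.7 pos [ 0.4351 -0.103   0.1518] yaw -179.99 f [-0.58 -0.    0.27] grip 0.0953 q [-0.38  0.35  2.07 -0.    0.73 -1.95]
```

View pics/c3.png

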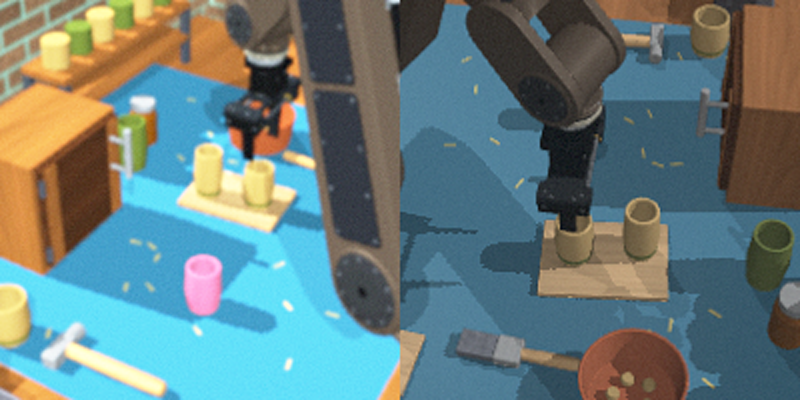

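The cup stands upright on the near half of the board, at (575,240) in the right half of the picture, and is free. The tall cup beside it hasn't moved. On to the handle.

>>> move_arm --moves '[[[1,0.46,-0.67,-0.38,0,0,0],[1,0.46,-0.67,-0.38,0,0,0],[1,0.46,-0.67,-0.38,0,0,0],[1,0.46,-0.66,-0.38,0,0,0],[1,0.46,-0.67,-0.38,0,0,0],[1,0.45,-0.66,-0.37,0,0,0],[1,0.46,-0.67,-0.38,0,0,0],[1,0.45,-0.66,-0.37,0,0,0],[1,0.46,-0.67,-0.38,0,0,0],[0.6,0.53,0.07,-0.59,0,0,0],[0.6,0.53,0.07,-0.59,0,0,0],[0.6,0.52,0.07,-0.59,0,0,0]]]'

```text
time_s: 13.0
ee_pos: [0.5644, 0.0402, 0.2935]
tool_rot: [-0.5, -0.5, 0.5, 0.5]
ft_force: [0.4, 1.1, 0.7]
grip_width: 0.076
```

>>> move_arm --moves '[[[0.6,0.53,0.06,-0.6,0,0,0],[0.6,0.52,0.07,-0.59,0,0,0],[0.6,0.53,0.06,-0.6,0,0,0],[0.6,0,0,0,0,0,0]]]'

```text
time_s: 13.4
ee_pos: [0.6096, 0.0803, 0.2878]
tool_rot: [-0.499, -0.5, 0.501, 0.5]
ft_force: [0.4, 0.7, 0.2]
grip_width: 0.057
```

```bash
python3 - <<'E'
from plan import *
st(); save("scene","scene4"); save("side","side4")
C={n:cam(n) for n in("scene","side")}
import cv2
p=np.array(r.state()["ee_pos"]);print([proj(C[n],p+[0,0,-.011]).round(1) for n in C])
a=cv2.imread("pics/side4.png")[120:240,160:280]; b=cv2.imread("pics/scene4.png")[110:230,250:370]; cv2.imwrite("pics/c4.png",cv2.resize(cv2.hconcat([a,b]),None,fx=3.3,fy=3.3,interpolation=2))
E
```

```text
t 13.4 pos [0.6096 0.0803 0.2878] yaw -179.92 f [0.45 0.7  0.19] grip 0.057 q [ 0.02  0.42  1.5   0.    1.22 -1.55]
[array([[303.3, 160.5]]), array([[213.7, 160. ]])]
```

View pics/c4.png

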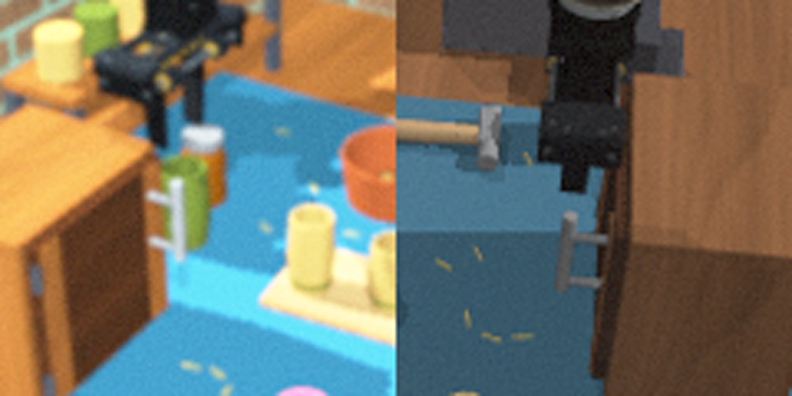

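>>> move_arm --moves '[[[0.6,0,0.75,0,0,0,0],[0.6,0,0.75,0,0,0,0],[0.6,0,0.75,0,0,0,0],[0.6,0,0.75,0,0,0,0],[0.6,0,0.7,0,0,0,0],[0.6,0,0,0,0,0,0],[0,0,0,0,0,0,0],[0,0,0,0,0,0,0],[0,0,0,0,0,0,0],[0,0,0,0,0,0,0],[0,0,0,0,0,0,0],[0,0,0,0,0,0,0]]]'

```text
time_s: 14.7
ee_pos: [0.6088, 0.0793, 0.1975]
tool_rot: [0.5, 0.5, -0.5, -0.5]
ft_force: [-0.4, 20.3, -0.8]
grip_width: 0.0141
```

```bash
python3 - <<'E'
from plan import *
st(); save("scene","scene5"); save("side","side5")
import cv2
a=cv2.imread("pics/side5.png")[120:240,160:280]; b=cv2.imread("pics/scene5.png")[110:230,250:370]; cv2.imwrite("pics/c5.png",cv2.resize(cv2.hconcat([a,b]),None,fx=3.3,fy=3.3,interpolation=2))
E
```

```text
t 14.7 pos [0.6088 0.0793 0.1975] yaw -180.0 f [-0.44 20.25 -0.8 ] grip 0.0141 q [ 0.02  0.5   1.62  0.    1.02 -1.55]
```

View pics/c5.png

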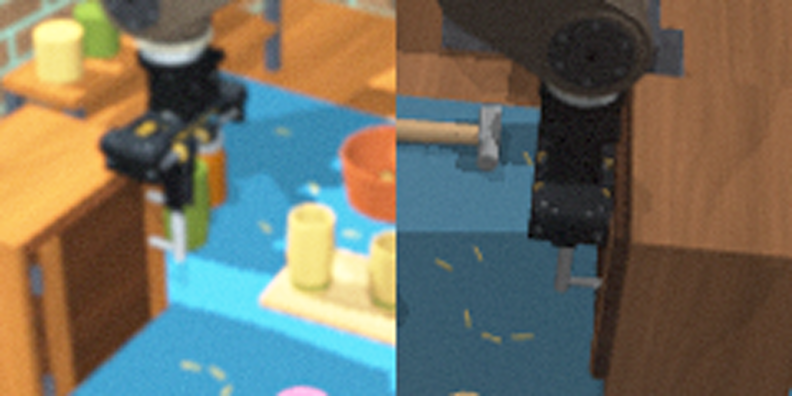

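```bash
cat > arc.py <<'E'
from plan import *
H=np.array([.6563,.2693])
def pose(th,z=.1975):
    a=np.radians(-th); c,s=np.cos(a),np.sin(a); x,y=-.0475,-.19
    return np.array([H[0]+c*x-s*y,H[1]+s*x+c*y,z]), 180-th
def arc(t0,t1,n,op=0,corr=0.0):
    p,y=pose(t0)
    q=down(y); p=p-q.apply([corr,0,0])
    w=[]
    for k in range(1,n+1):
        P,Y=pose(t0+(t1-t0)*k/n); w.append((P,Y,op))
    plan(w,start=(p,q))
E
python3 -c "
from arc import *
arc(0,24,6,corr=.001)"
```

```text
wp [0.59566198 0.08307626 0.1975    ] rows 1 end [0.5956 0.083  0.1975] yaw 175.98
wp [0.58281938 0.08775979 0.1975    ] rows 1 end [0.5828 0.0877 0.1975] yaw 172.02
wp [0.57033477 0.09332776 0.1975    ] rows 1 end [0.5702 0.0933 0.1975] yaw 168.0
wp [0.55826897 0.09975305 0.1975    ] rows 1 end [0.5583 0.0996 0.1975] yaw 163.98
wp [0.54668077 0.10700436 0.1975    ] rows 1 end [0.5467 0.1071 0.1975] yaw 160.02
wp [0.53562663 0.11504635 0.1975    ] rows 1 end [0.5357 0.1151 0.1975] yaw 156.0
[[0, 0.19, 0, 0.53, 0, 0.67, 0], [0, 0.15, 0, 0.52, 0, 0.66, 0], [0, 0.15, 0, 0.53, 0, 0.67, 0], [0, 0.15, 0, 0.52, 0, 0.67, 0], [0, 0.16, 0, 0.53, 0, 0.66, 0], [0, 0.15, 0, 0.52, 0, 0.67, 0]]
```

>>> move_arm --moves '[[[0,0.19,0,0.53,0,0.67,0],[0,0.15,0,0.52,0,0.66,0],[0,0.15,0,0.53,0,0.67,0],[0,0,0,0,0,0,0]]]'

```text
time_s: 15.2
ee_pos: [0.5691, 0.0944, 0.1976]
tool_rot: [-0.55, -0.445, 0.445, 0.55]
ft_force: [-0.7, -1.5, -0.4]
grip_width: 0.0131
```

```bash
python3 -c "
from arc import *
st(); s=r.state(); print('tool f',R.from_quat(s['tool_rot']).inv().apply(s['ft_force']).round(1), pose(12)[0]); arc(12,36,6)"
```

```text
t 15.2 pos [0.5691 0.0944 0.1976] yaw 167.99 f [-0.73 -1.55 -0.35] grip 0.0131 q [ 0.05  0.45  1.71 -0.    0.98 -1.31]
tool f [-1.7  0.4  0.4] [0.57033477 0.09332776 0.1975    ]
wp [0.55826897 0.09975305 0.1975    ] rows 1 end [0.5582 0.0998 0.1975] yaw 163.98
wp [0.54668077 0.10700436 0.1975    ] rows 1 end [0.5467 0.1069 0.1975] yaw 160.02
wp [0.53562663 0.11504635 0.1975    ] rows 1 end [0.5355 0.115  0.1975] yaw 156.0
wp [0.52516039 0.12383986 0.1975    ] rows 1 end [0.5252 0.1237 0.1975] yaw 151.98
wp [0.51533306 0.13334203 0.1975    ] rows 1 end [0.5154 0.1335 0.1975] yaw 148.02
wp [0.50619249 0.14350657 0.1975    ] rows 1 end [0.5063 0.1435 0.1975] yaw 144.0
[[0, 0.15, 0, 0.53, 0, 0.67, 0], [0, 0.15, 0, 0.52, 0, 0.66, 0], [0, 0.15, 0, 0.53, 0, 0.67, 0], [0, 0.15, 0, 0.52, 0, 0.67, 0], [0, 0.16, 0, 0.53, 0, 0.66, 0], [0, 0.15, 0, 0.52, 0, 0.67, 0]]
```

```bash
python3 - <<'E'
from plan import *
save("scene","scene6"); save("side","side6"); st()
import cv2
a=cv2.imread("pics/side6.png")[120:240,160:280]; b=cv2.imread("pics/scene6.png")[110:230,250:370]; cv2.imwrite("pics/c6.png",cv2.resize(cv2.hconcat([a,b]),None,fx=3.3,fy=3.3,interpolation=2))
E
```

```text
t 15.3 pos [0.5704 0.0938 0.1975] yaw 168.15 f [-0.83 -1.67  1.89] grip 0.0137 q [ 0.05  0.45  1.71 -0.    0.98 -1.31]
```

View pics/c6.png

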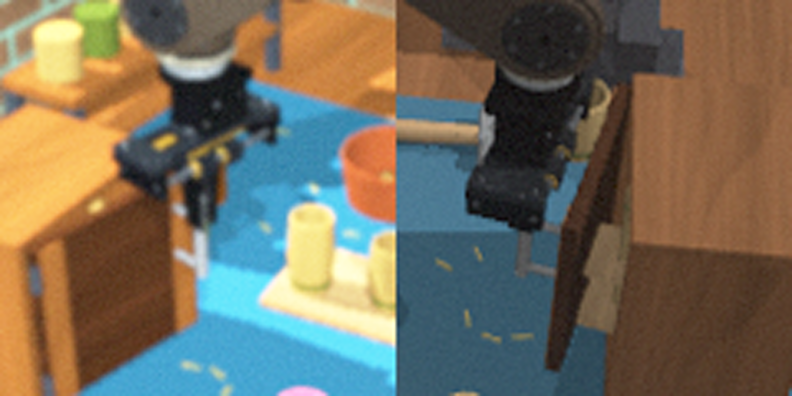

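The door is opening with the handle held at (522,245), and the side forces are near zero. I'll keep following the arc.

>>> move_arm --moves '[[[0,0.15,0,0.53,0,0.67,0],[0,0.15,0,0.52,0,0.66,0],[0,0.15,0,0.53,0,0.67,0],[0,0.15,0,0.52,0,0.67,0],[0,0.16,0,0.53,0,0.66,0],[0,0.15,0,0.52,0,0.67,0]]]'

```text
time_s: 15.9
ee_pos: [0.5061, 0.1438, 0.1975]
tool_rot: [0.63, 0.32, -0.321, -0.63]
ft_force: [-1.1, -2.9, 2.7]
grip_width: 0.0136
```

```bash
python3 -c "
from arc import *
st(); s=r.state(); print('tool f',R.from_quat(s['tool_rot']).inv().apply(s['ft_force']).round(1), pose(36)[0]); arc(36,60,6)"
```

```text
t 15.9 pos [0.5061 0.1438 0.1975] yaw 143.95 f [-1.07 -2.94  2.7 ] grip 0.0136 q [ 0.15  0.38  1.83 -0.    0.92 -0.79]
tool f [-3.  -2.7 -0.9] [0.50619249 0.14350657 0.1975    ]
wp [0.49778324 0.15428397 0.1975    ] rows 1 end [0.4977 0.1543 0.1975] yaw 139.98
wp [0.49014627 0.16562171 0.1975    ] rows 1 end [0.4901 0.1656 0.1975] yaw 136.02
wp [0.48331878 0.17746456 0.1975    ] rows 1 end [0.4832 0.1775 0.1975] yaw 132.0
wp [0.47733404 0.18975483 0.1975    ] rows 1 end [0.4773 0.1896 0.1975] yaw 127.98
wp [0.4722212  0.20243263 0.1975    ] rows 1 end [0.4723 0.2025 0.1975] yaw 124.02
wp [0.46800517 0.21543621 0.1975    ] rows 1 end [0.4681 0.2154 0.1975] yaw 120.0
[[0, 0.15, 0, 0.53, 0, 0.67, 0], [0, 0.15, 0, 0.52, 0, 0.66, 0], [0, 0.15, 0, 0.53, 0, 0.67, 0], [0, 0.15, 0, 0.52, 0, 0.67, 0], [0, 0.16, 0, 0.53, 0, 0.66, 0], [0, 0.15, 0, 0.52, 0, 0.67, 0]]
```

>>> move_arm --moves '[[[0,0.15,0,0.53,0,0.67,0],[0,0.15,0,0.52,0,0.66,0],[0,0.15,0,0.53,0,0.67,0],[0,0.15,0,0.52,0,0.67,0],[0,0.16,0,0.53,0,0.66,0],[0,0.15,0,0.52,0,0.67,0]]]'

```text
time_s: 16.5
ee_pos: [0.4675, 0.2161, 0.1975]
tool_rot: [0.683, 0.182, -0.184, -0.683]
ft_force: [-6.3, -2.8, 4.6]
grip_width: 0.0134
```

```bash
python3 -c "
from arc import *
st(); s=r.state(); print('tool f',R.from_quat(s['tool_rot']).inv().apply(s['ft_force']).round(1), pose(60)[0]); arc(60,92,8)"
```

```text
t 16.5 pos [0.4675 0.2161 0.1975] yaw 119.95 f [-6.28 -2.82  4.57] grip 0.0134 q [ 0.3   0.37  1.86 -0.    0.92 -0.22]
tool f [-6.9 -4.6  0.7] [0.46800517 0.21543621 0.1975    ]
wp [0.4647065 0.2287022 0.1975   ] rows 1 end [0.4646 0.2288 0.1975] yaw 115.98
wp [0.46234125 0.24216598 0.1975    ] rows 1 end [0.4623 0.2421 0.1975] yaw 112.02
wp [0.46092095 0.25576196 0.1975    ] rows 1 end [0.4608 0.2558 0.1975] yaw 108.0
wp [0.46045252 0.26942389 0.1975    ] rows 1 end [0.4604 0.2693 0.1975] yaw 103.98
wp [0.46093824 0.28308521 0.1975    ] rows 1 end [0.461  0.2832 0.1975] yaw 100.02
wp [0.46237574 0.29667938 0.1975    ] rows 1 end [0.4625 0.2966 0.1975] yaw 96.0
wp [0.46475802 0.31014016 0.1975    ] rows 1 end [0.4648 0.3102 0.1975] yaw 91.98
wp [0.46807347 0.32340197 0.1975    ] rows 1 end [0.4681 0.3233 0.1975] yaw 88.02
[[0, 0.15, 0, 0.53, 0, 0.67, 0], [0, 0.15, 0, 0.52, 0, 0.66, 0], [0, 0.15, 0, 0.53, 0, 0.67, 0], [0, 0.15, 0, 0.52, 0, 0.67, 0], [0, 0.16, 0, 0.53, 0, 0.66, 0], [0, 0.15, 0, 0.52, 0, 0.67, 0], [0, 0.15, 0, 0.53, 0, 0.67, 0], [0, 0.15, 0, 0.52, 0, 0.66, 0]]
```

>>> move_arm --moves '[[[0,0.14,0,0.53,0,0.67,0],[0,0.14,0,0.52,0,0.66,0],[0,0.15,0,0.53,0,0.67,0],[0,0.15,0,0.52,0,0.67,0],[0,0.15,0,0.53,0,0.66,0],[0,0.15,0,0.52,0,0.67,0],[0,0.15,0,0.53,0,0.67,0],[0,0.15,0,0.52,0,0.66,0],[0,0,0,0,0,0,0],[0,0,0,0,0,0,0]]]'

```text
time_s: 17.5
ee_pos: [0.4674, 0.3245, 0.1975]
tool_rot: [-0.707, 0.012, -0.011, 0.707]
ft_force: [-6.7, 2.1, 5.7]
grip_width: 0.0131
```

```bash
python3 - <<'E'
from arc import *
st(); s=r.state(); print('tool f',R.from_quat(s['tool_rot']).inv().apply(s['ft_force']).round(1), pose(92)[0])
save("scene","scene7"); save("side","side7")
import cv2
a=cv2.imread("pics/side7.png")[120:320,120:320]; b=cv2.imread("pics/scene7.png")[90:290,200:400]; cv2.imwrite("pics/c7.png",cv2.resize(cv2.hconcat([a,b]),None,fx=2,fy=2,interpolation=2))
E
```

```text
t 17.5 pos [0.4674 0.3245 0.1975] yaw 88.15 f [-6.7   2.13  5.73] grip 0.0131 q [0.49 0.44 1.73 0.   0.97 0.52]
tool f [-6.8 -5.7  1.9] [0.46807347 0.32340197 0.1975    ]
```

View pics/c7.png

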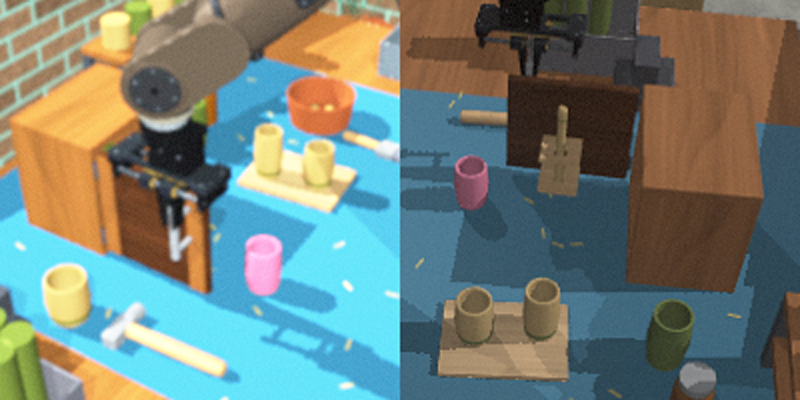

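Door is open to about 92°. The stick shows in its rack on the inner face, with its top at scene pixel (281,145). Releasing the handle and rising.

>>> move_arm --moves '[[[0.5,0,0,0,0,0,0],[0.5,0,0,0,0,0,0],[0.5,0,0,0,0,0,0],[0.5,0,-0.3,0,0,0,0],[0.5,0,-0.8,0,0,0,0],[0.5,0,-0.9,0,0,0,0],[0.5,0,-0.9,0,0,0,0],[0.5,0,-0.9,0,0,0,0],[0.5,0,0,0,0,0,0]]]'

```text
time_s: 18.5
ee_pos: [0.4684, 0.3241, 0.2956]
tool_rot: [-0.706, 0.01, -0.014, 0.708]
ft_force: [0.1, 1.0, -0.6]
grip_width: 0.0476
```

```bash
python3 - <<'E'
from arc import *
st(); plan([((.535,.15,.31),90,.5)],vmax=.95)
E
```

```text
t 18.5 pos [0.4684 0.3241 0.2956] yaw 88.04 f [ 0.11  0.99 -0.63] grip 0.0476 q [ 0.49  0.35  1.61 -0.    1.19  0.52]
wp [0.535 0.15  0.31 ] rows 8 end [0.535 0.15  0.31 ] yaw 90.02
[[0.5, 0.36, -0.07, -0.86, 0, -0.04, 0.01], [0.5, 0.36, -0.07, -0.86, 0, -0.04, 0], [0.5, 0.36, -0.07, -0.86, 0, -0.04, 0.01], [0.5, 0.35, -0.07, -0.86, 0, -0.04, 0.01], [0.5, 0.35, -0.08, -0.87, -0.01, -0.04, 0], [0.5, 0.34, -0.07, -0.86, 0, -0.04, 0.01], [0.5, 0.34, -0.08, -0.87, -0.01, -0.04, 0], [0.5, 0.34, -0.07, -0.87, 0, -0.05, 0.01]]
```

>>> move_arm --moves '[[[0.5,0.36,-0.07,-0.86,0,0,0],[0.5,0.36,-0.07,-0.86,0,0,0],[0.5,0.36,-0.07,-0.86,0,0,0],[0.5,0.35,-0.07,-0.86,0,0,0],[0.5,0.35,-0.08,-0.87,0,0,0],[0.5,0.34,-0.07,-0.86,0,0,0],[0.5,0.34,-0.08,-0.87,0,0,0],[0.5,0.34,-0.07,-0.87,0,0,0],[0.5,0,0,0,0,0,0]]]'

```text
time_s: 19.4
ee_pos: [0.5321, 0.1467, 0.3064]
tool_rot: [0.707, -0.013, 0.013, -0.707]
ft_force: [-0.0, 0.8, 0.7]
grip_width: 0.0475
```

```bash
python3 - <<'E'
from arc import *
st(); C=cam("wrist"); save("wrist","wrist8"); save("scene","scene8")
for o in r.outline_of("stick","wrist")[:2]: print(o["conf"],o["extent"])
for q in("stick","door_rack","door_hinge","door_handle"):
  for n in("wrist","scene"):
    for o in r.place_of(q,n)[:2]:
        rr,cc=o["pixel"]; z={"stick":.03,"door_rack":.03,"door_hinge":0,"door_handle":.2}[q]; print(q,n,round(o["conf"],2),(round(cc),round(rr)),onz(cam(n) if n=="scene" else C,(cc,rr),z).round(4))
E
```

```text
t 19.4 pos [0.5321 0.1467 0.3064] yaw 87.9 f [-0.04  0.84  0.71] grip 0.0475 q [ 0.15  0.31  1.63 -0.    1.2   0.19]
0.67 [253.9, 85.5, 23.8, 23.2]
stick wrist 0.8 (262, 102) [0.5375 0.229  0.03  ]
stick scene 0.61 (277, 181) [0.5278 0.2277 0.03  ]
door_rack wrist 0.74 (263, 98) [0.5396 0.2345 0.03  ]
door_rack scene 0.68 (278, 183) [0.5339 0.2195 0.03  ]
door_hinge wrist 0.8 (342, 72) [0.6556 0.2685 0.    ]
door_hinge scene 0.74 (309, 185) [0.6448 0.253  0.    ]
door_hinge scene 0.4 (207, 308) [ 0.3734 -0.2867  0.    ]
door_handle scene 0.91 (267, 128) [0.478 0.31  0.2  ]
door_handle scene 0.69 (274, 257) [ 0.5556 -0.2227  0.2   ]
```

View pics/wrist8.png

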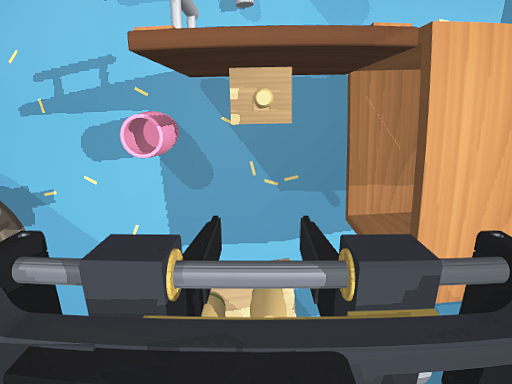

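```bash
python3 - <<'E'
import cv2
b=cv2.imread("pics/scene8.png")[110:210,240:370]; cv2.imwrite("pics/c8.png",cv2.resize(b,None,fx=6,fy=6,interpolation=2))
E
```

```text
(no output)
```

View pics/c8.png

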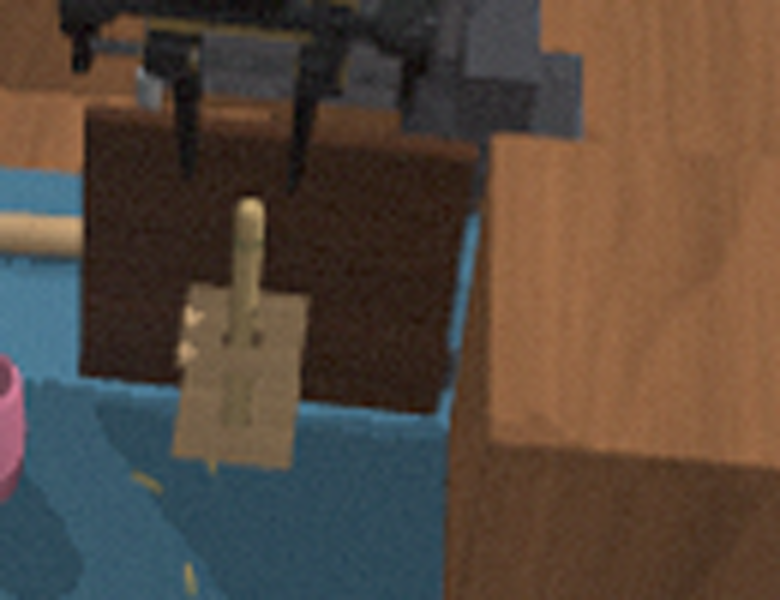

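```bash
python3 - <<'E'
from arc import *
C=cam("wrist");S=cam("scene")
print("top wrist",onz(C,(264,97.5),.205)); print("top scene",onz(S,(240+250/6,110+208/6),.205))
print("tri",tri([ray(C,(264,97.5)),ray(S,(240+250/6,110+208/6))]))
print("door top edge inner",[onz(C,u,.225).round(4) for u in ((130,48),(417,45),(430,21))], [onz(C,u,.225).round(4) for u in ((132,29),(415,27))])
print("guide shelf", [onz(C,u,.108).round(4) for u in ((230,67),(291,67),(292,124),(236,126))])
E
```

```text
top wrist [0.53734463 0.23083183 0.205     ]
top scene [0.53582204 0.22409161 0.205     ]
tri (array([0.53650034, 0.23100036, 0.19906667]), [np.float64(0.0009253191402234472), np.float64(0.000925319140223641)])
door top edge inner [array([0.4378, 0.2709, 0.225 ]), array([0.6539, 0.2666, 0.225 ]), array([0.6634, 0.2841, 0.225 ])] [array([0.4407, 0.2843, 0.225 ]), array([0.6517, 0.2795, 0.225 ])]
guide shelf [array([0.5019, 0.2688, 0.108 ]), array([0.5697, 0.2665, 0.108 ]), array([0.57  , 0.2037, 0.108 ]), array([0.5053, 0.2036, 0.108 ])]
```

```bash
python3 - <<'E'
from arc import *
p,q=plan([((.537,.2305,.255),88,.5,4),((.537,.2305,.175),88,.5,5)],vmax=.95)
E
```

```text
wp [0.537  0.2305 0.255 ] rows 5 end [0.5369 0.2306 0.2551] yaw 88.0
wp [0.537  0.2305 0.175 ] rows 5 end [0.5369 0.2306 0.1751] yaw 88.0
[[0.5, 0.02, 0.41, 0.65, 0, 0, 0], [0.5, 0.02, 0.42, 0.65, 0, 0, 0], [0.5, 0.02, 0.41, 0.66, 0, 0, 0], [0.5, 0.03, 0.42, 0.65, 0, 0, 0], [0.5, 0.02, 0.41, 0.66, 0, 0.01, 0], [0.5, 0, 0.64, 0, 0, 0, 0], [0.5, 0, 0.64, 0, 0, 0, 0], [0.5, 0, 0.64, 0, 0, 0, 0], [0.5, 0, 0.64, 0, 0, 0, 0], [0.5, 0, 0.64, 0, 0, 0, 0]]
```

>>> move_arm --moves '[[[0.5,0.02,0.41,0.65,0,0,0],[0.5,0.02,0.42,0.65,0,0,0],[0.5,0.02,0.41,0.66,0,0,0],[0.5,0.03,0.42,0.65,0,0,0],[0.5,0.02,0.41,0.66,0,0,0],[0.5,0,0,0,0,0,0]]]'

```text
time_s: 20.55
ee_pos: [0.5365, 0.2324, 0.253]
tool_rot: [0.707, -0.012, 0.01, -0.707]
ft_force: [0.7, -0.8, 0.4]
grip_width: 0.0475
```

```bash
python3 - <<'E'
from arc import *
st(); s=r.state(); print(R.from_quat(s["tool_rot"]).as_matrix().round(4).tolist()); p,q=plan([((.537,.2305,.175),88,.5,5)],vmax=.95)
E
```

```text
t 20.55 pos [0.5365 0.2324 0.253 ] yaw 88.15 f [ 0.73 -0.78  0.42] grip 0.0475 q [0.3  0.41 1.62 0.   1.11 0.33]
[[0.9995, -0.0026, 0.0323], [-0.0323, -0.0007, 0.9995], [-0.0026, -1.0, -0.0008]]
wp [0.537  0.2305 0.175 ] rows 5 end [0.537  0.2306 0.175 ] yaw 87.97
[[0.5, 0.01, 0.62, -0.01, 0, 0.01, 0], [0.5, 0.01, 0.62, -0.02, 0, 0, -0.01], [0.5, 0, 0.63, -0.01, 0, 0.01, 0], [0.5, 0.01, 0.62, -0.02, 0, 0, -0.01], [0.5, 0, 0.63, -0.01, 0.01, 0.01, 0]]
```

>>> move_arm --moves '[[[0.5,0.01,0.62,-0.02,0,0,0],[0.5,0.01,0.62,-0.02,0,0,0],[0.5,0,0.63,-0.02,0,0,0],[0.5,0,0.62,-0.01,0,0,0],[0.5,0,0.63,0,0,0,0],[0,0,0,0,0,0,0],[0,0,0,0,0,0,0],[0,0,0,0,0,0,0],[0,0,0,0,0,0,0],[0,0,0,0,0,0,0]]]'

```text
time_s: 21.55
ee_pos: [0.5378, 0.2286, 0.1778]
tool_rot: [-0.707, 0.012, -0.013, 0.707]
ft_force: [0.0, -0.1, 1.9]
grip_width: 0.0163
```

```bash
python3 - <<'E'
from arc import *
st(); save("scene","scene9")
import cv2
b=cv2.imread("pics/scene9.png")[90:210,230:380]; cv2.imwrite("pics/c9.png",cv2.resize(b,None,fx=4,fy=4,interpolation=2))
E
```

```text
t 21.55 pos [0.5378 0.2286 0.1778] yaw 88.03 f [ 0.02 -0.14  1.9 ] grip 0.0163 q [ 0.29  0.49  1.72 -0.    0.94  0.32]
```

View pics/c9.png

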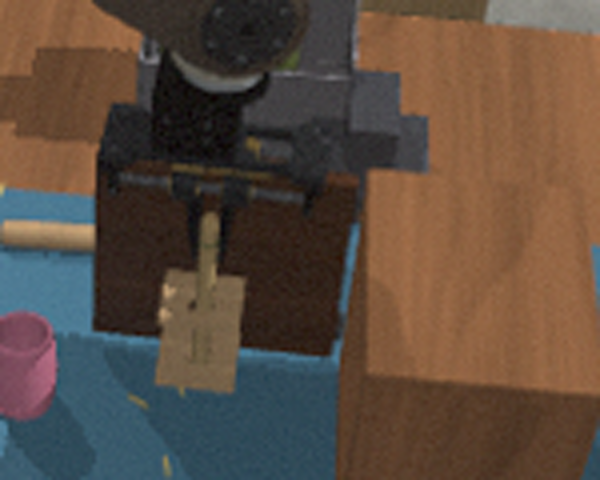

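The stick is gripped at 16 mm opening. Lifting it straight up.

>>> move_arm --moves '[[[0,0,-0.4,0,0,0,0],[0,0,-0.8,0,0,0,0],[0,0,-0.8,0,0,0,0]]]'

```text
time_s: 21.9
ee_pos: [0.5373, 0.2284, 0.2282]
tool_rot: [0.707, -0.012, 0.012, -0.707]
ft_force: [0.8, -0.1, -0.0]
grip_width: 0.0164
```

>>> move_arm --moves '[[[0,0,-0.8,0,0,0,0],[0,0,-0.8,0,0,0,0],[0,0,-0.8,0,0,0,0],[0,0,-0.8,0,0,0,0],[0,0,-0.8,0,0,0,0],[0,0,-0.6,0,0,0,0],[0,0,0,0,0,0,0]]]'

```text
time_s: 22.6
ee_pos: [0.5378, 0.2286, 0.3447]
tool_rot: [-0.707, 0.011, -0.013, 0.707]
ft_force: [-0.2, -0.4, -1.7]
grip_width: 0.0162
```

```bash
python3 - <<'E'
from arc import *
st(); save("scene","scene10"); save("side","side10")
import cv2
a=cv2.imread("pics/side10.png")[80:280,120:320]; b=cv2.imread("pics/scene10.png")[30:230,200:400]; cv2.imwrite("pics/c10.png",cv2.resize(cv2.hconcat([a,b]),None,fx=2,fy=2,interpolation=2))
for n in ("scene","side"):
    for o in r.place_of("stick",n)[:2]: print(n,o)
E
```

```text
t 22.6 pos [0.5378 0.2286 0.3447] yaw 88.03 f [-0.15 -0.42 -1.66] grip 0.0162 q [ 0.29  0.33  1.49 -0.    1.31  0.32]
scene {'pixel': [146.3, 281.2], 'conf': 0.72}
side {'pixel': [207.6, 206.3], 'conf': 0.51}
```

View pics/c10.png

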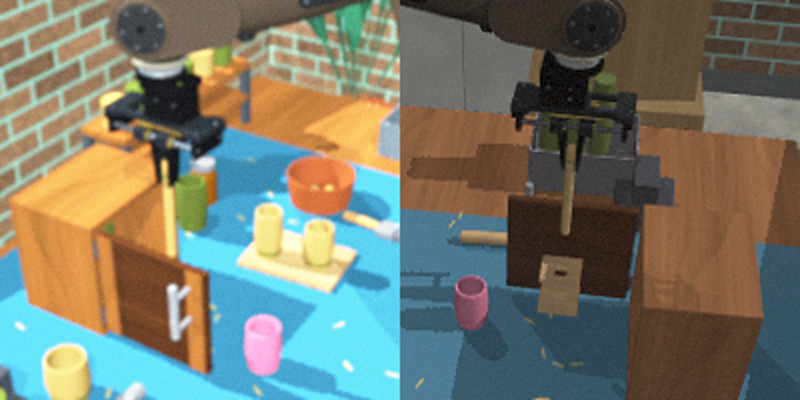

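```bash
python3 - <<'E'
from arc import *
S=cam("scene");D=cam("side")
print(tri([ray(S,(282,146.4)),ray(D,(205.3,207.6))]))
p,q=plan([((.545,-.12,.345),88,0),((.553,-.30,.345),88,0)],vmax=.98)
E
```

```text
(array([0.53811361, 0.23097475, 0.19236661]), [np.float64(0.0011375293575350475), np.float64(0.0011375293575349129)])
wp [ 0.545 -0.12   0.345] rows 15 end [ 0.5449 -0.1201  0.3449] yaw 88.03
wp [ 0.553 -0.3    0.345] rows 8 end [ 0.553  -0.3     0.3451] yaw 88.03
[[0, 0.05, -0.01, -0.93, 0, 0, 0], [0, 0.05, -0.01, -0.93, 0, 0, 0], [0, 0.05, -0.01, -0.93, 0, 0, 0], [0, 0.05, -0.01, -0.93, 0, 0, 0], [0, 0.05, -0.01, -0.93, 0, 0, 0], [0, 0.05, -0.01, -0.93, 0, 0, 0], [0, 0.05, -0.01, -0.93, 0, 0, 0], [0, 0.06, -0.01, -0.93, 0, 0, 0], [0, 0.05, -0.01, -0.93, 0, 0, 0], [0, 0.06, -0.01, -0.92, 0, 0, 0], [0, 0.05, -0.01, -0.93, 0, 0, 0], [0, 0.06, -0.01, -0.92, 0, 0, 0]] 

[[0, 0.05, -0.01, -0.93, 0, 0, 0], [0, 0.06, -0.01, -0.92, 0, 0, -0.01], [0, 0.05, 0, -0.93, 0.01, 0, 0], [0, 0.07, 0, -0.9, 0, 0, 0], [0, 0.07, 0, -0.9, 0, 0, 0], [0, 0.07, 0, -0.9, 0, 0, 0], [0, 0.07, 0, -0.9, 0, 0, 0], [0, 0.07, 0, -0.9, 0, 0, 0], [0, 0.07, 0, -0.89, 0, 0, 0], [0, 0.08, 0, -0.9, 0, 0, 0], [0, 0.07, -0.01, -0.89, 0, 0, 0]]
```

```bash
python3 - <<'E'
from h import *
from scipy.optimize import minimize
a=np.linspace(0,2*np.pi,90)
M={}
for n in("scene","side"):
    im=cv2.imread(f"pics/{n}0.png"); h=cv2.cvtColor(im,cv2.COLOR_BGR2HSV)
    m=((h[...,0]<13)|(h[...,0]>172))&(h[...,1]>120)&(h[...,2]>60)
    box=np.zeros_like(m)
    if n=="scene": box[285:365,230:305]=1
    else: box[145:200,255:305]=1
    m&=box
    m=cv2.morphologyEx(m.astype(np.uint8),cv2.MORPH_CLOSE,np.ones((9,9)))
    k,l,stt,_=cv2.connectedComponentsWithStats(m); j=1+np.argmax(stt[1:,4]); M[n]=(l==j).astype(np.uint8); print(n,stt[j])
def f(p,n,rb=.066,ret=False):
    c=cam(n); P=np.vstack([np.c_[p[0]+.076*np.cos(a),p[1]+.076*np.sin(a),a*0+.07],np.c_[p[0]+rb*np.cos(a),p[1]+rb*np.sin(a),a*0]])
    hull=cv2.convexHull(proj(c,P).astype(np.float32)); im=np.zeros((384*4,512*4),np.uint8)
    cv2.fillPoly(im,[np.round(hull*4+1.5).astype(int)],1)
    Mb=cv2.resize(M[n],None,fx=4,fy=4,interpolation=0)
    return -(im&Mb).sum()/(im|Mb).sum()
for rb in(.055,.066):
  for n in M:
    r1=minimize(f,[.55,-.331],args=(n,rb),method="Nelder-Mead",options=dict(initial_simplex=[[.55,-.331],[.56,-.331],[.55,-.321]],xatol=2e-4)); print(rb,n,r1.x.round(4),r1.fun.round(3))
  r1=minimize(lambda p:f(p,"scene",rb)+f(p,"side",rb),[.55,-.331],method="Nelder-Mead",options=dict(initial_simplex=[[.55,-.331],[.56,-.331],[.55,-.321]],xatol=2e-4)); print(rb,"both",r1.x.round(4),r1.fun.round(3))
E
```

```text
scene [ 239  294   55   57 2397]
side [264 152  33  35 829]
0.055 scene [ 0.6041 -0.1463] 0.0
0.055 side [ 0.7347 -0.2769] 0.0
0.055 both [ 0.7347 -0.2769] 0.0
0.066 scene [ 0.7347 -0.2769] 0.0
0.066 side [ 0.5909 -0.0907] 0.0
0.066 both [ 0.5909 -0.0907] 0.0<stdin>:19: RuntimeWarning: overflow encountered in scalar negative
```

```bash
python3 - <<'E'
from h import *
from scipy.optimize import minimize
a=np.linspace(0,2*np.pi,90)
M={}
for n in("scene","side"):
    im=cv2.imread(f"pics/{n}0.png"); h=cv2.cvtColor(im,cv2.COLOR_BGR2HSV)
    m=((h[...,0]<13)|(h[...,0]>172))&(h[...,1]>120)&(h[...,2]>60)
    box=np.zeros_like(m)
    if n=="scene": box[285:365,230:305]=1
    else: box[145:200,255:305]=1
    m&=box
    m=cv2.morphologyEx(m.astype(np.uint8),cv2.MORPH_CLOSE,np.ones((9,9)))
    k,l,stt,_=cv2.connectedComponentsWithStats(m); j=1+np.argmax(stt[1:,4]); M[n]=(l==j).astype(np.uint8)
def f(p,n,rb=.066):
    c=cam(n); P=np.vstack([np.c_[p[0]+.076*np.cos(a),p[1]+.076*np.sin(a),a*0+.07],np.c_[p[0]+rb*np.cos(a),p[1]+rb*np.sin(a),a*0]])
    hull=cv2.convexHull(proj(c,P).astype(np.float32)); im=np.zeros((384*4,512*4),np.uint8)
    cv2.fillPoly(im,[np.round(hull*4+1.5).astype(int)],1)
    Mb=cv2.resize(M[n],None,fx=4,fy=4,interpolation=0)
    return -float((im&Mb).sum())/float((im|Mb).sum())
for rb in(.055,.066):
  for fs in (["scene"],["side"],["scene","side"]):
    r1=minimize(lambda p:sum(f(p,n,rb) for n in fs),[.55,-.331],method="Nelder-Mead",options=dict(initial_simplex=[[.55,-.331],[.56,-.331],[.55,-.321]],xatol=2e-4)); print(rb,fs,r1.x.round(4),round(r1.fun,3))
for n in M:
    im=cv2.imread(f"pics/{n}0.png"); im[M[n]>0]=(im[M[n]>0]*.5+[0,127,0]).astype(np.uint8)
    cv2.imwrite(f"pics/m_{n}.png",im[270:380,210:320] if n=="scene" else cv2.resize(im[130:210,240:320],(110,110)))
cv2.imwrite("pics/m.png",cv2.resize(cv2.hconcat([cv2.imread("pics/m_scene.png"),cv2.imread("pics/m_side.png")]),None,fx=3,fy=3))
E
```

```text
0.055 ['scene'] [ 0.5505 -0.3377] -0.946
0.055 ['side'] [ 0.5514 -0.3265] -0.888
0.055 ['scene', 'side'] [ 0.5519 -0.3346] -1.778
0.066 ['scene'] [ 0.5503 -0.3302] -0.941
0.066 ['side'] [ 0.5558 -0.3384] -0.878
0.066 ['scene', 'side'] [ 0.552  -0.3325] -1.802
```

View pics/m.png

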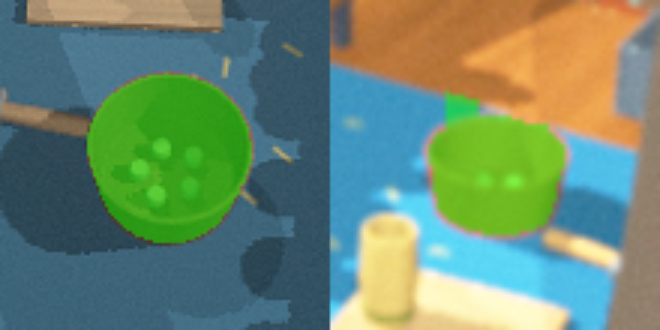

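```bash
python3 - <<'E'
from arc import *
S=cam("scene")
for u in ((162,148),(194,157),(139,167),(190,186),(156,195)): print((onz(S,(210+u[0]/3,270+u[1]/3),.017)[:2]-[.5515,-.333]).round(4))
p,q=plan([((.5515,-.335,.345),88,0)],vmax=.98)
E
```

```text
[-0.0079  0.0225]
[0.0229 0.0172]
[-0.027   0.0002]
[ 0.0222 -0.0126]
[-0.008  -0.0257]
wp [ 0.5515 -0.335   0.345 ] rows 24 end [ 0.5515 -0.3349  0.345 ] yaw 88.03
[[0, 0.06, -0.01, -0.94, 0, 0, 0], [0, 0.06, -0.01, -0.94, 0, 0, 0], [0, 0.06, -0.01, -0.94, 0, 0, 0], [0, 0.06, -0.01, -0.94, 0, 0, 0], [0, 0.06, 0, -0.94, 0, 0, 0], [0, 0.06, -0.01, -0.94, 0, 0, 0], [0, 0.05, 0, -0.94, 0, 0, 0], [0, 0.06, -0.01, -0.94, 0, 0, 0], [0, 0.05, 0, -0.94, 0, 0, 0], [0, 0.06, -0.01, -0.94, 0, 0, 0], [0, 0.05, 0, -0.94, 0, 0, 0], [0, 0.06, -0.01, -0.94, 0, 0, 0]] 

[[0, 0.05, 0, -0.94, 0, 0, 0], [0, 0.06, -0.01, -0.93, 0, 0, 0], [0, 0.05, 0, -0.94, 0, 0, 0], [0, 0.06, -0.01, -0.93, 0, 0, 0], [0, 0.05, 0, -0.94, 0, 0, 0], [0, 0.06, -0.01, -0.93, 0, 0, 0], [0, 0.05, 0, -0.94, 0, 0, 0], [0, 0.06, -0.01, -0.93, 0, 0, 0], [0, 0.05, 0, -0.94, 0, 0, 0], [0, 0.06, -0.01, -0.93, 0, 0, 0], [0, 0.05, 0, -0.94, 0, 0, -0.01], [0, 0.06, -0.01, -0.93, 0.01, 0, 0]]
```

>>> move_arm --moves '[[[0,0.06,-0.01,-0.5,0,0,0],[0,0.06,-0.01,-0.94,0,0,0],[0,0.06,-0.01,-0.94,0,0,0],[0,0.06,-0.01,-0.94,0,0,0],[0,0.06,0,-0.94,0,0,0],[0,0.06,-0.01,-0.94,0,0,0],[0,0.05,0,-0.94,0,0,0],[0,0.06,-0.01,-0.94,0,0,0],[0,0.05,0,-0.94,0,0,0],[0,0.06,-0.01,-0.94,0,0,0],[0,0.05,0,-0.94,0,0,0],[0,0.06,-0.01,-0.94,0,0,0]]]'

```text
time_s: 24.0
ee_pos: [0.5449, -0.0446, 0.3436]
tool_rot: [0.707, -0.013, 0.012, -0.707]
ft_force: [0.1, -0.4, -0.4]
grip_width: 0.0166
```

>>> move_arm --moves '[[[0,0.05,0,-0.94,0,0,0],[0,0.06,-0.01,-0.93,0,0,0],[0,0.05,0,-0.94,0,0,0],[0,0.06,-0.01,-0.93,0,0,0],[0,0.05,0,-0.94,0,0,0],[0,0.06,-0.01,-0.93,0,0,0],[0,0.05,0,-0.94,0,0,0],[0,0.06,-0.01,-0.93,0,0,0],[0,0.05,0,-0.94,0,0,0],[0,0.06,-0.01,-0.93,0,0,0],[0,0.05,0,-0.94,0,0,0],[0,0.02,0,-0.5,0,0,0]]]'

```text
time_s: 25.2
ee_pos: [0.5509, -0.3152, 0.3445]
tool_rot: [-0.707, 0.013, -0.012, 0.707]
ft_force: [-0.1, 0.6, -1.2]
grip_width: 0.0164
```

```bash
python3 - <<'E'
from arc import *
st(); plan([((.5515,-.335,.24),88,0)],vmax=.9)
save("scene","scene11"); save("side","side11")
import cv2
a=cv2.imread("pics/side11.png")[50:250,180:380]; b=cv2.imread("pics/scene11.png")[180:380,180:380]; cv2.imwrite("pics/c11.png",cv2.resize(cv2.hconcat([a,b]),None,fx=2,fy=2,interpolation=2))
E
```

```text
t 25.2 pos [ 0.5509 -0.3152  0.3445] yaw 87.95 f [-0.06  0.58 -1.24] grip 0.0164 q [-0.62  0.42  1.36 -0.    1.36 -0.59]
wp [ 0.5515 -0.335   0.24  ] rows 5 end [ 0.5516 -0.3349  0.24  ] yaw 88.01
[[0, 0.01, 0.84, -0.16, 0, 0, 0], [0, 0.01, 0.84, -0.16, 0, 0, 0], [0, 0.01, 0.83, -0.16, 0, 0, 0], [0, 0.01, 0.84, -0.16, 0, 0, -0.01], [0, 0.02, 0.83, -0.15, 0, -0.01, 0]]
```

View pics/c11.png

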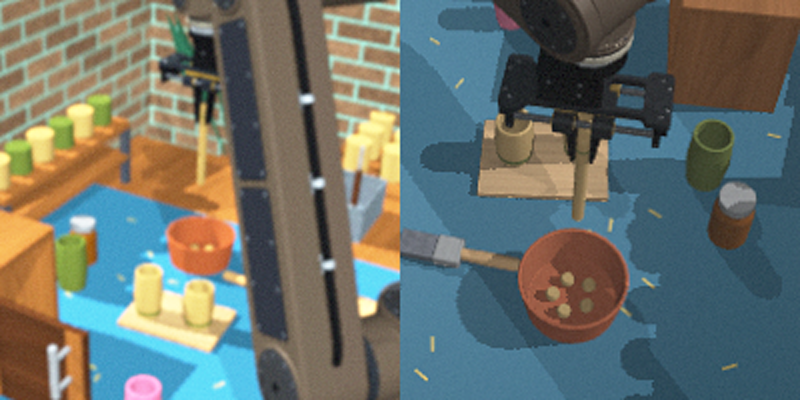

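>>> move_arm --moves '[[[0,0.01,0.84,-0.16,0,0,0],[0,0.01,0.84,-0.16,0,0,0],[0,0.01,0.83,-0.16,0,0,0],[0,0.01,0.84,-0.16,0,0,0],[0,0.02,0.83,-0.15,0,0,0],[0,0,0,0,0,0,0]]]'

```text
time_s: 25.9
ee_pos: [0.5516, -0.3317, 0.2384]
tool_rot: [-0.706, 0.013, -0.011, 0.708]
ft_force: [0.4, -0.1, -0.6]
grip_width: 0.016
```

```bash
python3 - <<'E'
from arc import *
st(); save("scene","scene12"); save("side","side12")
p=np.array(r.state()["ee_pos"]); print("expected end px",proj(cam("scene"),p+[0,.0015,-.15]).round(1),proj(cam("side"),p+[0,.0015,-.15]).round(1))
import cv2
a=cv2.imread("pics/side12.png")[110:210,230:330]; b=cv2.imread("pics/scene12.png")[270:370,210:310]; cv2.imwrite("pics/c12.png",cv2.resize(cv2.hconcat([a,b]),None,fx=4,fy=4,interpolation=2))
plan([((.5515,-.335,.164),88,0,6)],vmax=.9)
E
```

```text
t 25.9 pos [ 0.5516 -0.3317  0.2384] yaw 88.05 f [ 0.36 -0.1  -0.61] grip 0.016 q [-0.64  0.51  1.49 -0.    1.15 -0.61]
expected end px [[267.3 313.5]] [[280.4 161.4]]
wp [ 0.5515 -0.335   0.164 ] rows 6 end [ 0.5515 -0.3349  0.1639] yaw 88.0
[[0, -0.01, 0.52, -0.02, 0, 0, 0], [0, -0.01, 0.52, -0.02, 0, 0, 0], [0, 0, 0.51, -0.02, 0, 0, 0], [0, -0.01, 0.52, -0.02, 0, 0, 0], [0, 0, 0.51, -0.02, 0, 0, 0], [0, -0.01, 0.52, -0.01, 0, 0.01, 0]]
```

View pics/c12.png

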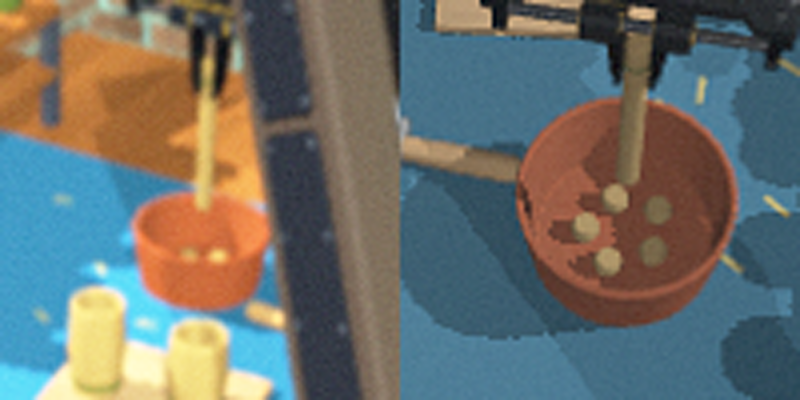

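>>> move_arm --moves '[[[0,-0.01,0.5,-0.02,0,0,0],[0,0,0.5,-0.02,0,0,0],[0,0,0.5,-0.02,0,0,0],[0,-0.01,0.5,-0.02,0,0,0],[0,0,0.5,-0.02,0,0,0],[0,0,0.42,-0.01,0,0,0],[0,0,0,0,0,0,0]]]'

```text
time_s: 26.7
ee_pos: [0.5514, -0.3353, 0.166]
tool_rot: [-0.706, 0.013, -0.011, 0.708]
ft_force: [0.2, 0.2, -0.3]
grip_width: 0.0166
```

```bash
cat > stir.py <<'E'
from arc import *
def circ(rad,n,rounds,a0=0,z=.165,c=(.5515,-.3345),lead=True,start=None,spiral=None):
    w=[]
    N=int(n*rounds)
    for k in range(0 if lead else 1,N+1):
        a=np.radians(a0)+2*np.pi*k/n
        w.append(((c[0]+rad*np.cos(a),c[1]+rad*np.sin(a),z),88,0,2 if (k==0) else 1))
    return plan(w,start=start)
E
python3 - <<'E' | grep -v wp
from stir import *
st(); circ(.028,16,1)
E
```

```text
t 26.7 pos [ 0.5514 -0.3353  0.166 ] yaw 88.02 f [ 0.19  0.16 -0.33] grip 0.0166 q [-0.65  0.58  1.57 -0.    1.   -0.61]
[[0, 0.56, 0.02, 0.04, -0.01, 0, -0.01], [0, 0.56, 0.02, 0.03, 0, 0, -0.01], [0, -0.1, 0, 0.43, 0, 0, 0], [0, -0.25, 0, 0.35, 0, 0, 0], [0, -0.37, 0, 0.23, 0, 0, 0], [0, -0.43, 0, 0.07, 0, 0, 0], [0, -0.43, 0, -0.1, 0, 0, 0], [0, -0.35, 0, -0.25, 0, 0, 0], [0, -0.23, 0, -0.38, 0, 0, 0], [0, -0.08, 0, -0.43, 0, 0, 0], [0, 0.1, 0, -0.42, 0, 0, 0], [0, 0.26, 0, -0.36, 0, 0, 0]] 

[[0, 0.37, 0, -0.23, 0, 0, 0], [0, 0.43, 0, -0.07, 0, 0, 0], [0, 0.43, 0, 0.1, 0, 0, 0], [0, 0.35, 0, 0.26, 0, 0, 0], [0, 0.23, 0, 0.37, 0, 0, 0], [0, 0.07, 0, 0.43, 0, 0, 0]]
```

>>> move_arm --moves '[[[0,0.37,0,0.03,0,0,0],[0,0.37,0,0.02,0,0,0],[0,0.38,0,0.02,0,0,0],[0,-0.1,0,0.43,0,0,0],[0,-0.25,0,0.35,0,0,0],[0,-0.37,0,0.23,0,0,0],[0,-0.43,0,0.07,0,0,0]]]'

```text
time_s: 27.4
ee_pos: [0.5511, -0.3057, 0.1681]
tool_rot: [-0.707, 0.012, -0.012, 0.707]
ft_force: [0.5, 0.5, -0.7]
grip_width: 0.0164
```

```bash
python3 - <<'E'
from arc import *
st(); save("scene","scene13"); save("side","side13")
import cv2
a=cv2.imread("pics/side13.png")[110:210,230:330]; b=cv2.imread("pics/scene13.png")[270:370,210:310]; cv2.imwrite("pics/c13.png",cv2.resize(cv2.hconcat([a,b]),None,fx=4,fy=4,interpolation=2))
E
```

```text
t 27.4 pos [ 0.5511 -0.3057  0.1681] yaw 88.08 f [ 0.47  0.47 -0.73] grip 0.0164 q [-0.61  0.56  1.61 -0.    0.98 -0.58]
```

View pics/c13.png

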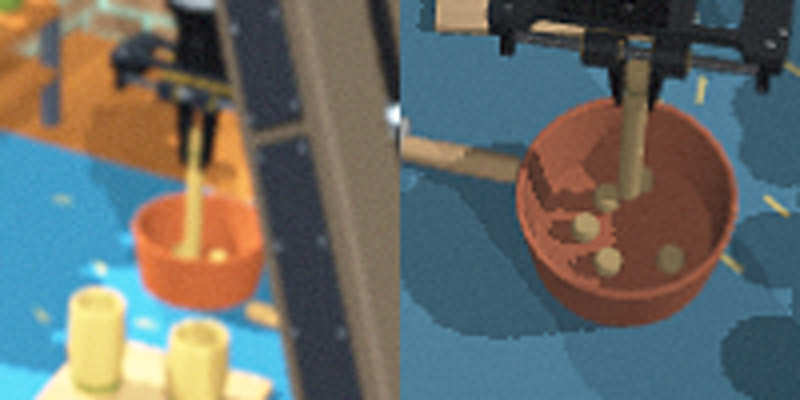

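The stick is low in the bowl, beads are moving and the bowl hasn't shifted. Continuing the rounds.

>>> move_arm --moves '[[[0,-0.43,0.08,-0.1,0,0,0],[0,-0.35,0,-0.25,0,0,0],[0,-0.23,0,-0.38,0,0,0],[0,-0.08,0,-0.43,0,0,0],[0,0.1,0,-0.42,0,0,0],[0,0.26,0,-0.36,0,0,0],[0,0.37,0,-0.23,0,0,0],[0,0.43,0,-0.07,0,0,0],[0,0.43,0,0.1,0,0,0],[0,0.35,0,0.26,0,0,0],[0,0.23,0,0.37,0,0,0],[0,0.07,0,0.43,0,0,0]]]'

```text
time_s: 28.7
ee_pos: [0.5806, -0.3334, 0.1657]
tool_rot: [-0.707, 0.012, -0.012, 0.707]
ft_force: [-0.5, 0.6, 0.2]
grip_width: 0.0163
```

```bash
python3 - <<'E'
from arc import *
st(); save("scene","scene14"); save("side","side14")
import cv2
a=cv2.imread("pics/side14.png")[110:210,230:330]; b=cv2.imread("pics/scene14.png")[270:370,210:310]; cv2.imwrite("pics/c14.png",cv2.resize(cv2.hconcat([a,b]),None,fx=4,fy=4,interpolation=2))
E
```

```text
t 28.7 pos [ 0.5806 -0.3334  0.1657] yaw 88.08 f [-0.47  0.62  0.22] grip 0.0163 q [-0.62  0.61  1.5   0.    1.03 -0.59]
```

View pics/c14.png

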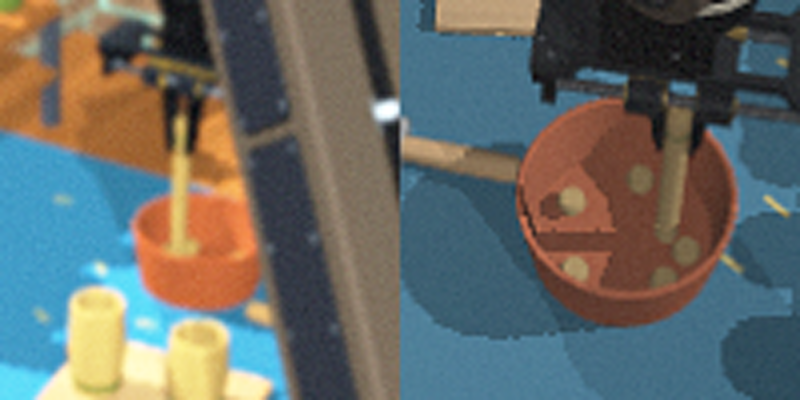

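>>> move_arm --moves '[[[0,-0.1,0,0.43,0,0,0],[0,-0.25,0,0.35,0,0,0],[0,-0.37,0,0.23,0,0,0],[0,-0.43,0,0.07,0,0,0],[0,-0.43,0,-0.1,0,0,0],[0,-0.35,0,-0.25,0,0,0],[0,-0.23,0,-0.38,0,0,0],[0,-0.08,0,-0.43,0,0,0],[0,0.1,0,-0.42,0,0,0],[0,0.26,0,-0.36,0,0,0],[0,0.37,0,-0.23,0,0,0],[0,0.43,0,-0.07,0,0,0]]]'

```text
time_s: 30.0
ee_pos: [0.5529, -0.3637, 0.1657]
tool_rot: [0.707, -0.012, 0.012, -0.707]
ft_force: [0.9, 0.3, -1.4]
grip_width: 0.0161
```

>>> move_arm --moves '[[[0,0.43,0,0.1,0,0,0],[0,0.35,0,0.26,0,0,0],[0,0.23,0,0.37,0,0,0],[0,0.07,0,0.43,0,0,0],[0,-0.1,0,0.43,0,0,0],[0,-0.25,0,0.35,0,0,0],[0,-0.37,0,0.23,0,0,0],[0,-0.43,0,0.07,0,0,0],[0,-0.43,0,-0.1,0,0,0],[0,-0.35,0,-0.25,0,0,0],[0,-0.23,0,-0.38,0,0,0],[0,-0.08,0,-0.43,0,0,0]]]'

```text
time_s: 31.2
ee_pos: [0.5231, -0.3362, 0.1661]
tool_rot: [0.707, -0.012, 0.012, -0.707]
ft_force: [-0.3, -0.4, -0.0]
grip_width: 0.0164
```

```bash
python3 - <<'E'
from arc import *
st(); save("scene","scene15"); save("side","side15")
import cv2
a=cv2.imread("pics/side15.png")[110:210,230:330]; b=cv2.imread("pics/scene15.png")[270:370,210:310]; cv2.imwrite("pics/c15.png",cv2.resize(cv2.hconcat([a,b]),None,fx=4,fy=4,interpolation=2))
E
```

```text
t 31.2 pos [ 0.5231 -0.3362  0.1661] yaw 87.99 f [-0.29 -0.35 -0.04] grip 0.0164 q [-0.68  0.55  1.63 -0.    0.96 -0.64]
```

View pics/c15.png

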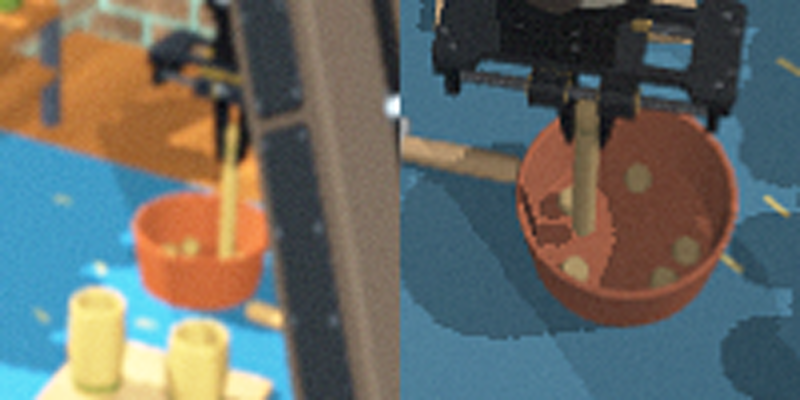

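```bash
python3 - <<'E' | grep -v wp
from stir import *
S=cam("scene")
B0=np.array([[-.0079,.0225],[.0229,.0172],[-.027,.0002],[.0222,-.0126],[-.008,-.0257]])
for u in ((637,178),(686,250),(664,278),(576,268),(565,200)):
    b=(onz(S,(210+(u[0]-400)/4,270+u[1]/4),.017)[:2]-[.5515,-.333]); print(b.round(4),np.hypot(*b).round(4),"dists to starts",np.hypot(*(B0-b).T).round(3))
circ(.036,16,1.25,a0=180)
E
```

```text
[0.0052 0.0396] 0.0399 dists to starts [0.022 0.029 0.051 0.055 0.067]
[ 0.0448 -0.0112] 0.0462 dists to starts [0.063 0.036 0.073 0.023 0.055]
[ 0.0317 -0.0339] 0.0464 dists to starts [0.069 0.052 0.068 0.023 0.041]
[-0.0291 -0.0346] 0.0452 dists to starts [0.061 0.073 0.035 0.056 0.023]
[-0.0434  0.0156] 0.0461 dists to starts [0.036 0.066 0.023 0.071 0.054]
[[0, -0.16, 0.02, 0.04, 0, -0.01, 0], [0, -0.16, 0.01, 0.04, 0.01, 0, 0], [0, 0.13, 0, -0.54, 0, 0, 0], [0, 0.32, 0, -0.46, 0, 0, 0], [0, 0.48, 0, -0.29, 0, 0, 0], [0, 0.56, 0, -0.1, 0, 0, 0], [0, 0.54, 0, 0.13, 0, 0, 0], [0, 0.46, 0, 0.33, 0, 0, 0], [0, 0.29, 0, 0.48, 0, 0, 0], [0, 0.09, 0, 0.55, 0, 0, 0], [0, -0.12, 0, 0.55, 0, 0, 0], [0, -0.33, 0, 0.46, 0, 0, 0]] 

[[0, -0.48, 0, 0.29, 0, 0, 0], [0, -0.56, 0, 0.09, 0, 0, 0], [0, -0.54, 0, -0.13, 0, 0, 0], [0, -0.46, 0, -0.32, 0, 0, 0], [0, -0.29, 0, -0.48, 0, 0, 0], [0, -0.09, 0, -0.56, 0, 0, 0], [0, 0.13, 0, -0.54, 0, 0, 0], [0, 0.32, 0, -0.46, 0, 0, 0], [0, 0.48, 0, -0.29, 0, 0, 0], [0, 0.56, 0, -0.1, 0, 0, 0]]
```

>>> move_arm --moves '[[[0,0.1,0,-0.42,0,0,0],[0,0.26,0,-0.36,0,0,0],[0,0.37,0,-0.23,0,0,0],[0,0.43,0,-0.07,0,0,0],[0,0.43,0,0.1,0,0,0],[0,0.35,0,0.26,0,0,0],[0,0.23,0,0.37,0,0,0],[0,0.07,0,0.43,0,0,0],[0,-0.1,0,0.43,0,0,0],[0,-0.25,0,0.35,0,0,0],[0,-0.37,0,0.23,0,0,0],[0,-0.43,0,0.07,0,0,0]]]'

```text
time_s: 32.5
ee_pos: [0.5511, -0.306, 0.1661]
tool_rot: [0.707, -0.012, 0.012, -0.707]
ft_force: [-0.2, -0.2, -0.7]
grip_width: 0.0163
```

>>> move_arm --moves '[[[0,-0.43,0,-0.1,0,0,0],[0,-0.35,0,-0.25,0,0,0],[0,-0.23,0,-0.38,0,0,0],[0,-0.08,0,-0.43,0,0,0],[0,0.1,0,-0.42,0,0,0],[0,0.26,0,-0.36,0,0,0],[0,0.37,0,-0.23,0,0,0],[0,0.43,0,-0.07,0,0,0],[0,0,0,0,0,0,0]]]'

```text
time_s: 33.4
ee_pos: [0.5534, -0.3629, 0.1654]
tool_rot: [0.707, -0.012, 0.012, -0.707]
ft_force: [-0.3, 0.6, -0.6]
grip_width: 0.0162
```

```bash
cat > tilt.py <<'E'
from stir import *
# pivot pose: lower end E (world), stick axis tilted by t deg towards azimuth az
OFF=.151 # lower end ahead of TCP along tool y
def pose_t(E,t,az,yaw=88):
    a=np.radians(az); ax=np.array([-np.sin(a),np.cos(a),0]) # rotates +z toward (cos,sin)
    q=R.from_rotvec(ax*np.radians(t))*down(yaw)
    up=-q.as_matrix()[:,1]
    return np.array(E)+OFF*up, q
E
python3 - <<'E'
from tilt import *
st()
c=np.array([.5515,-.3345]); a=np.radians(195); az=15
E0=np.r_[c,.017]; E1=np.r_[c+.036*np.array([np.cos(a),np.sin(a)]),.016]
w=[(pose_t(E0,0,az)[0],pose_t(E0,0,az)[1],0,3)]
n=8
for k in range(1,n+1):
    f=k/n; P,Q=pose_t(E0+(E1-E0)*min(1,f*1.0),40*f,az); w.append((P,Q,0))
plan(w)
save("scene","scene16")
b=cv2.imread("pics/scene16.png")[270:370,210:310]; cv2.imwrite("pics/c16.png",cv2.resize(b,None,fx=5,fy=5,interpolation=2))
E
```

```text
t 33.4 pos [ 0.5534 -0.3629  0.1654] yaw 88.07 f [-0.26  0.62 -0.65] grip 0.0162 q [-0.68  0.6   1.53  0.    1.01 -0.65]
wp [ 0.5515 -0.3345  0.168 ] rows 3 end [ 0.5514 -0.3345  0.1679] yaw 88.01
wp [ 0.55986542 -0.33225849  0.1673004 ] rows 1 end [ 0.56   -0.3323  0.1672] yaw 88.07
wp [ 0.56813409 -0.33004291  0.16545597] rows 1 end [ 0.5682 -0.3301  0.1655] yaw 88.26
wp [ 0.57621    -0.32787898  0.1624798 ] rows 1 end [ 0.5761 -0.3278  0.1625] yaw 88.56
wp [ 0.58399861 -0.32579202  0.15839359] rows 1 end [ 0.584  -0.3258  0.1585] yaw 88.97
wp [ 0.59140757 -0.3238068   0.15322748] rows 1 end [ 0.5913 -0.3239  0.1533] yaw 89.53
wp [ 0.5983474  -0.32194728  0.14701984] rows 1 end [ 0.5982 -0.322   0.147 ] yaw 90.18
wp [ 0.60473221 -0.32023647  0.13981696] rows 1 end [ 0.6048 -0.3202  0.1399] yaw 90.93
wp [ 0.61048033 -0.31869627  0.13167271] rows 1 end [ 0.6106 -0.3187  0.1317] yaw 91.84
[[0, -0.04, -0.03, 0.38, 0, 0, 0], [0, -0.04, -0.04, 0.38, 0, 0.01, 0], [0, -0.04, -0.03, 0.37, 0, 0, 0], [0, 0.34, 0.03, 0.1, -0.24, 0, 0.8], [0, 0.33, 0.04, 0.1, -0.25, 0, 0.8], [0, 0.33, 0.06, 0.11, -0.24, 0, 0.79], [0, 0.34, 0.07, 0.1, -0.24, 0, 0.8], [0, 0.34, 0.09, 0.1, -0.25, 0, 0.8], [0, 0.35, 0.11, 0.11, -0.24, 0, 0.79], [0, 0.36, 0.11, 0.11, -0.24, 0, 0.8], [0, 0.37, 0.13, 0.11, -0.25, 0, 0.8]]
```

View pics/c16.png

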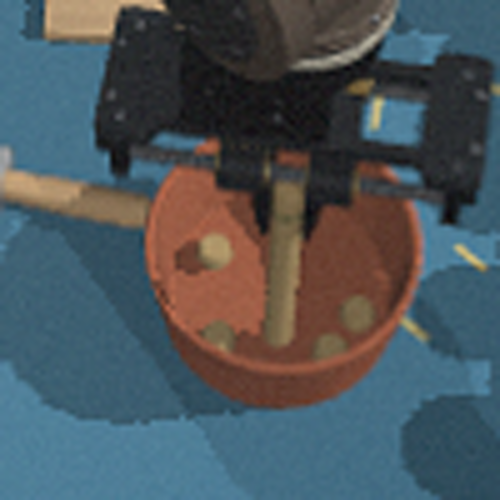

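```bash
python3 - <<'E'
from tilt import *
st()
c=np.array([.5530,-.3345]); az=88
E0=np.r_[c+[0,-.027],.016]; E1=np.r_[c+[0,-.040],.018]
w=[]
n=9
for k in range(1,n+1):
    f=k/n; P,Q=pose_t(E0+(E1-E0)*f,40*f,az); w.append((P,Q,0))
plan(w)
E
```

```text
t 33.45 pos [ 0.5527 -0.3625  0.1654] yaw 88.09 f [ 0.08  0.54 -1.34] grip 0.016 q [-0.68  0.6   1.53 -0.    1.01 -0.65]
wp [ 0.55340837 -0.35125022  0.16676816] rows 1 end [ 0.5533 -0.3512  0.1667] yaw 88.03
wp [ 0.55381429 -0.34107076  0.16563091] rows 1 end [ 0.5537 -0.341   0.1656] yaw 88.03
wp [ 0.55421531 -0.33103155  0.16359644] rows 1 end [ 0.5543 -0.331   0.1636] yaw 88.03
wp [ 0.55460901 -0.32120164  0.16067832] rows 1 end [ 0.5546 -0.3211  0.1607] yaw 88.03
wp [ 0.55499305 -0.31164883  0.15689543] rows 1 end [ 0.555  -0.3116  0.1569] yaw 88.03
wp [ 0.55536509 -0.30243927  0.15227186] rows 1 end [ 0.5553 -0.3024  0.1523] yaw 88.03
wp [ 0.55572291 -0.29363703  0.14683676] rows 1 end [ 0.5558 -0.2937  0.1468] yaw 88.03
wp [ 0.55606436 -0.28530374  0.14062414] rows 1 end [ 0.5561 -0.2853  0.1405] yaw 88.03
wp [ 0.55638738 -0.2774982   0.13367271] rows 1 end [ 0.5564 -0.2775  0.1338] yaw 88.04
[[0, 0.01, -0.05, 0.45, -0.74, 0.01, 0], [0, 0, 0.01, 0.41, -0.74, 0, 0], [0, 0.01, 0.02, 0.41, -0.74, 0, 0], [0, 0, 0.02, 0.41, -0.74, 0, 0], [0, 0, 0.03, 0.41, -0.75, 0, 0], [0, 0, 0.03, 0.41, -0.74, 0, 0], [0, 0.01, 0.04, 0.41, -0.74, 0, 0], [0, 0, 0.04, 0.42, -0.74, 0, 0], [0, 0, 0.04, 0.41, -0.74, 0, 0]]
```

>>> move_arm --moves '[[[0,0.01,-0.05,0.45,-0.74,0,0],[0,0,0.01,0.41,-0.74,0,0],[0,0.01,0.02,0.41,-0.74,0,0],[0,0,0.02,0.41,-0.74,0,0]]]'

```text
time_s: 33.85
ee_pos: [0.554, -0.3206, 0.1616]
tool_rot: [0.809, -0.013, 0.01, -0.588]
ft_force: [-0.1, -0.3, 0.1]
grip_width: 0.0164
```

```bash
python3 - <<'E'
from tilt import *
st(); save("scene","scene17");save("side","side17")
a=cv2.imread("pics/side17.png")[80:230,200:350]; b=cv2.imread("pics/scene17.png")[220:370,190:340]; cv2.imwrite("pics/c17.png",cv2.resize(cv2.hconcat([a,b]),None,fx=2.6,fy=2.6,interpolation=2))
E
```

```text
t 33.85 pos [ 0.554  -0.3206  0.1616] yaw 88.06 f [-0.1  -0.27  0.1 ] grip 0.0164 q [-0.52  0.55  1.69 -0.39  0.79 -0.22]
```

View pics/c17.png

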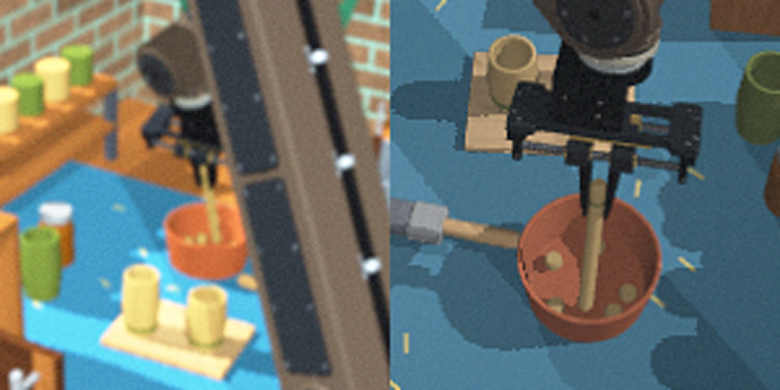

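>>> move_arm --moves '[[[0,0,0.03,0.41,-0.74,0,0],[0,0,0.03,0.41,-0.74,0,0],[0,0.01,0.04,0.41,-0.74,0,0],[0,0,0,0,0,0,0]]]'

```text
time_s: 34.35
ee_pos: [0.5547, -0.2925, 0.1461]
tool_rot: [0.87, -0.015, 0.007, -0.492]
ft_force: [-1.0, 0.3, -0.9]
grip_width: 0.0162
```

```bash
python3 - <<'E'
from tilt import *
st(); save("scene","scene18");save("side","side18")
p=np.array(r.state()["ee_pos"]);q=R.from_quat(r.state()["tool_rot"]);print("end est",p+.151*q.as_matrix()[:,1])
a=cv2.imread("pics/side18.png")[80:230,200:350]; b=cv2.imread("pics/scene18.png")[220:370,190:340]; cv2.imwrite("pics/c18.png",cv2.resize(cv2.hconcat([a,b]),None,fx=2.6,fy=2.6,interpolation=2))
E
```

```text
t 34.35 pos [ 0.5547 -0.2925  0.1461] yaw 88.23 f [-1.04  0.31 -0.93] grip 0.0162 q [-0.39  0.57  1.78 -0.79  0.75  0.22]
end est [ 0.55249648 -0.37181492  0.01783991]
```

View pics/c18.png

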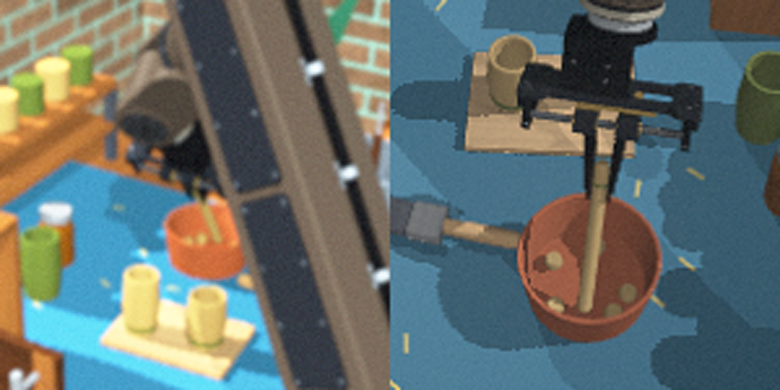

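>>> move_arm --moves '[[[0,0,0.16,0,0,0,0],[0,0,0,0,0,0,0],[0.5,0,0,0,0,0,0],[0.5,0,0,0,0,0,0],[0.5,0,0,0,0,0,0],[0.5,0,0,0,0,0,0],[0.5,0,0,0,0,0,0],[0.5,0,0,0,0,0,0]]]'

```text
time_s: 35.25
ee_pos: [0.555, -0.2961, 0.1439]
tool_rot: [0.871, -0.015, 0.008, -0.492]
ft_force: [0.6, 0.3, -0.1]
grip_width: 0.0472
```

```bash
python3 - <<'E'
from tilt import *
st(); save("scene","scene19");save("side","side19");save("wrist","wrist19")
a=cv2.imread("pics/side19.png")[80:230,200:350]; b=cv2.imread("pics/scene19.png")[220:370,190:340]; cv2.imwrite("pics/c19.png",cv2.resize(cv2.hconcat([a,b]),None,fx=2.6,fy=2.6,interpolation=2))
E
```

```text
t 35.25 pos [ 0.555  -0.2961  0.1439] yaw 88.03 f [ 0.55  0.26 -0.05] grip 0.0472 q [-0.39  0.58  1.78 -0.79  0.74  0.23]
```

View pics/c19.png

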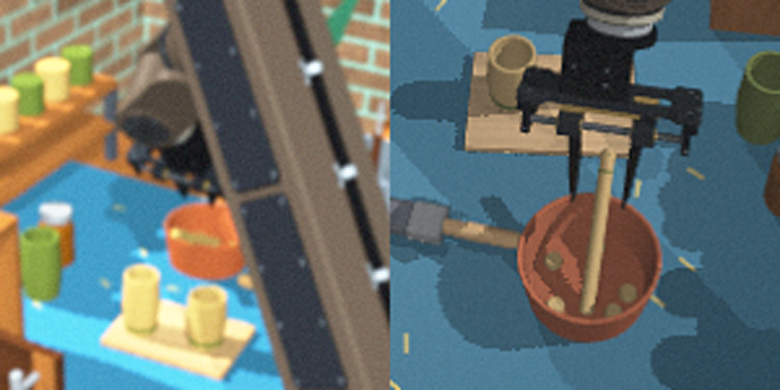

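View pics/wrist19.png

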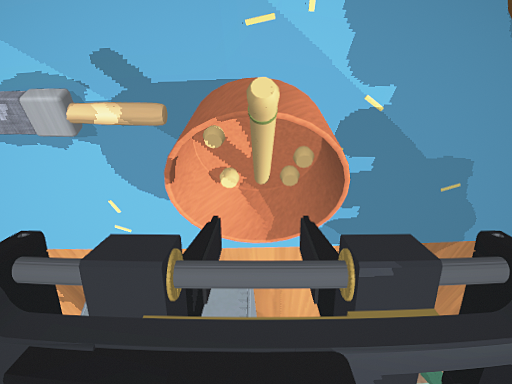

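>>> move_arm --moves '[[[0.5,0,-0.4,-0.24,0,0,0],[0.5,0,-0.77,-0.46,0,0,0],[0.5,0,-0.77,-0.46,0,0,0],[0.5,0,-0.77,-0.46,0,0,0],[0.5,0,-0.77,-0.46,0,0,0],[0.5,0,-0.77,-0.46,0,0,0],[0.5,0,-0.77,-0.46,0,0,0],[0.5,0,0,0,0,0,0]]]'

```text
time_s: 36.2
ee_pos: [0.5557, -0.2958, 0.294]
tool_rot: [0.871, -0.014, 0.011, -0.491]
ft_force: [0.1, -0.5, 0.0]
grip_width: 0.0477
```

```bash
python3 - <<'E'
from tilt import *
st(); save("scene","scene20");save("side","side20");C=cam("wrist");save("wrist","wrist20")
for q,z in(("stick",.015),("bead0",.008),("cup",.012)):
    for n in ("scene","wrist"):
        for o in r.place_of(q,n)[:5]:
            rr,cc=o["pixel"]; print(q,n,round(o["conf"],2),(round(cc),round(rr)),(onz(cam("scene") if n=="scene" else C,(cc,rr),z)).round(3))
cv2.imwrite("pics/c20.png",cv2.imread("pics/scene20.png"))
E
```

```text
t 36.2 pos [ 0.5557 -0.2958  0.294 ] yaw 87.87 f [ 0.12 -0.52  0.01] grip 0.0477 q [-0.39  0.4   1.63 -0.61  0.99 -0.05]
stick scene 0.85 (264, 339) [ 0.549 -0.369  0.015]
stick wrist 0.98 (260, 106) [ 0.552 -0.371  0.015]
bead0 scene 0.52 (283, 329) [ 0.601 -0.329  0.008]
bead0 scene 0.52 (270, 340) [ 0.567 -0.367  0.008]
bead0 scene 0.48 (257, 319) [ 0.522 -0.307  0.008]
bead0 scene 0.43 (253, 338) [ 0.521 -0.366  0.008]
bead0 wrist 0.68 (283, 99) [ 0.585 -0.365  0.008]
bead0 wrist 0.61 (227, 67) [ 0.511 -0.316  0.008]
bead0 wrist 0.53 (236, 100) [ 0.52  -0.365  0.008]
bead0 wrist 0.51 (291, 84) [ 0.594 -0.343  0.008]
cup scene 0.97 (235, 192) [0.385 0.168 0.012]
cup scene 0.62 (238, 259) [ 0.438 -0.112  0.012]
```

View pics/scene20.png

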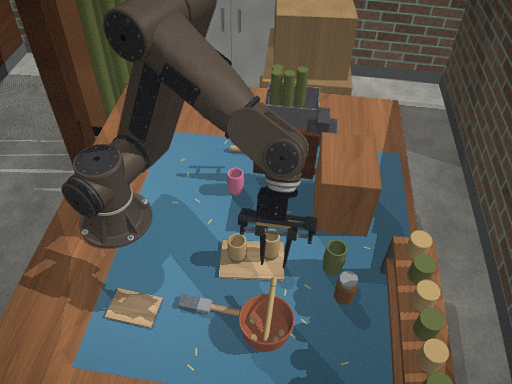

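View pics/wrist20.png

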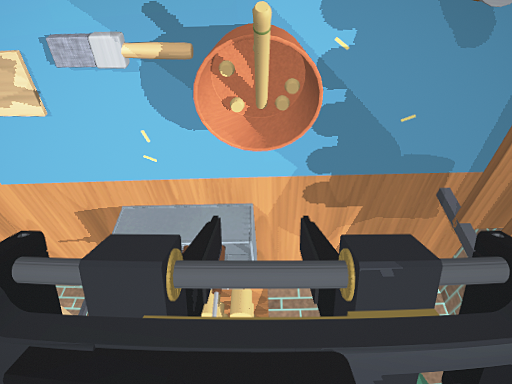

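View pics/side20.png

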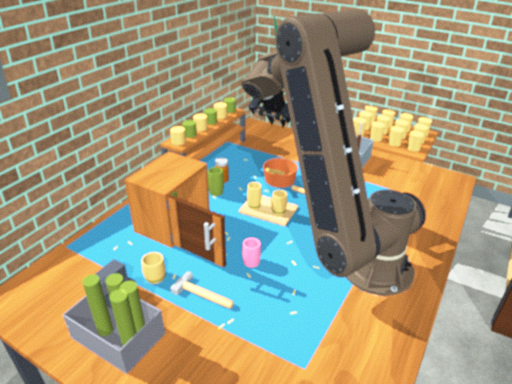

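```bash
python3 - <<'E'
import cv2
a=cv2.imread("pics/scene20.png")[270:360,220:320]; b=cv2.imread("pics/side20.png")[145:195,250:306]
cv2.imwrite("pics/c21.png",cv2.hconcat([cv2.resize(a,(400,360),interpolation=2),cv2.resize(b,(400,360),interpolation=2)]))
E
```

```text
(no output)
```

View pics/c21.png

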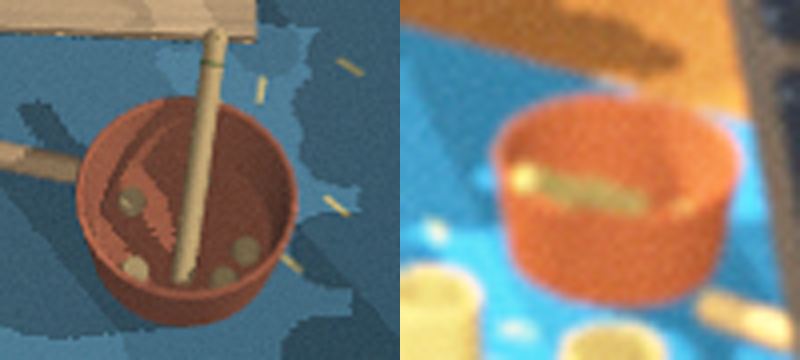

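>>> move_arm --moves '[[[0.5,0.9,-0.4,-0.24,0,0,0],[0.5,0.9,0,0,0,0,0],[0.5,0.9,0,0,0,0,0],[0.5,0.6,0,0,0,0,0],[0.5,0,0,0,0,0,0]]]'

```text
time_s: 37.15
ee_pos: [0.6386, -0.2984, 0.3006]
tool_rot: [0.871, -0.015, 0.008, -0.492]
ft_force: [-0.4, 0.8, 0.6]
grip_width: 0.0478
```

```bash
python3 - <<'E'
from tilt import *
st(); save("wrist","wrist22")
b=cv2.imread("pics/wrist22.png")[0:180,80:300]; cv2.imwrite("pics/c22.png",cv2.resize(b,None,fx=3.3,fy=3.3,interpolation=2))
E
```

```text
t 37.15 pos [ 0.6386 -0.2984  0.3006] yaw 88.09 f [-0.4   0.75  0.62] grip 0.0478 q [-0.35  0.52  1.41 -0.58  1.11 -0.08]
```

View pics/c22.png

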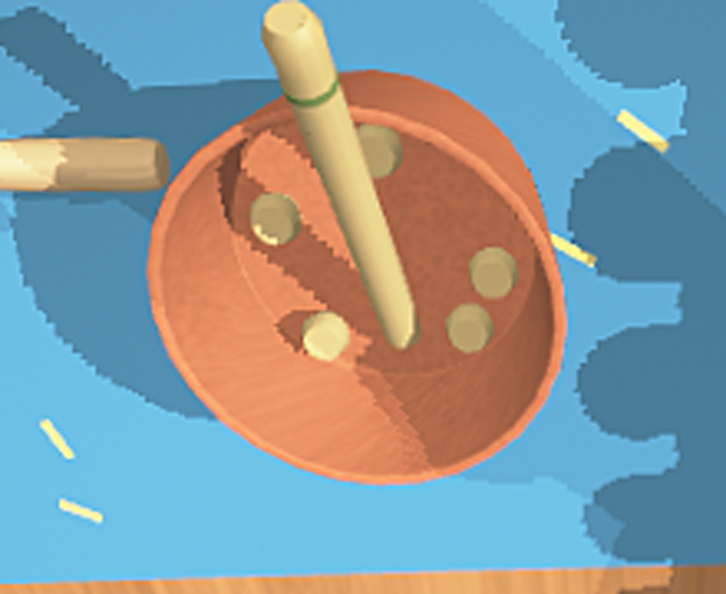

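All five beads show in the bowl, at crop (378,150), (275,218), (325,335), (492,272) and (470,328). The stick's lower end is down among them at (402,340), and it leans on the rim. The arm touches nothing, so I'm handing in.

```bash
python3 - <<'E'
from cell import r
print(r.finish_job(), r.state()["time_s"])
E
```

```text
the job is handed in; nothing more can be done
the job is handed in; nothing more can be done
```

I did the whole job in order and handed it in shortly after 37 s of the 72 s allowed; no verdict is reported.

**What I did**
- **Cup:** it stands upright and free on the near half of the larger board. The pink look-alike cup and the small board were left alone.
- **Door:** I pulled it by the handle to about 92°.
- **Stirring:** I lifted the stick straight out of the rack and stirred more than three full rounds at 28 mm radius. The beads ended at least 22 mm from their starting spots.
- **Stick:** I tilted it about 31° and let it go; it came to rest leaning on the bowl's rim.

**Last checks**
- **Bowl:** the wrist picture shows all five beads in it. The stick's lower end is down among them, about 37 mm from the bowl's axis.
- **Scene:** the door is still wide open and the small cup upright. The bowl and the bystanders I could see showed no shift in the pictures; the arm hid the tall cup in a few views.
- **Robot:** the gripper is clear, touches nothing and reads about zero force.

**What disagreed**
- The two fixed cameras differed by up to about 10 mm on the bowl's centre; the ring of beads at the start confirmed the combined value.
- The beads moved little after the first round, because they were already pushed outside the stirring circle.

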